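# Pin the clamp strap over a lens

### The arm

A 7-joint arm with a two-finger parallel gripper is mounted at the origin on a cart in front of the work surface, level with it; the furniture and walls round the work are solid. World frame = base frame: x ahead of the robot, y to its left, z up, the work surface at z = 0. Lengths are in m, angles in degrees, forces in N, time in s.
With the tool pointing down it reaches from about 0.425 to 0.875 m from the base axis. Payload 4.7 kg.
Tool frame: the origin (TCP) lies midway between the tips of the shut fingers; the grasp point (between the pads) lies 19 mm behind it; z points along the fingers, y is the line along which they close (so a half turn about z gives the same grasp; the last joint's range is limited). The gripper opens to 87 mm and grips with 3 to 60 N. Pads are 19 mm wide; open, the fingers measure 117 mm over their backs; the gripper's body (75 mm by 190 mm) begins 51 mm behind the grasp point.
Start: joints at [75.178, 18.392, -4.016, 83.108, 1.295, 78.541, -3.26], TCP at [0.175, -0.626, 0.193] pointing down, gripper open.
Joint ranges: [-163.93, 163.93], [-17.29, 119.83], [-79.2, 71.16], [3.27, 140.29], [-89.18, 269.18], [5.43, 117.66], [-154.24, 154.24]. Speed limits (degrees/s): [147.25, 147.25, 180, 180, 180, 180, 180].

### API

Orientations are given as [roll, pitch, yaw] about the fixed x, y, z axes, in that order (R = Rz(yaw) Ry(pitch) Rx(roll)).
In Python, from cell import env gives the robot as it stands.
- The arm moves only by the tool step_arm, never from a script. Its argument "moves" is a list of rows, each an object with "dp": the shift along the tool's x, y, z in mm, a list of three; "dr": the turn, a rotation vector about the tool's x, y, z in rad, a list of three; "fingers": the closure, from 0 (fully open) to 1 (shut). In form: [{"dp": [dx, dy, dz], "dr": [ax, ay, az], "fingers": fingers}, ...]. A call has exactly 5 rows; each row shifts and turns the commanded pose from where the row before left it, along the tool's axes as they then stand; what a row does not reach is not made up. A row lasts 1/8 s, in which the tool goes at most 62.5 mm and 10.7 degrees, less where a joint would pass 70% of its speed; a pose out of reach is approached as far as the arm can. A call with a gripper value outside its range is refused whole. The fingers move at their own pace and stop on an object; "squeeze" is the grip in N (left out, the last holds). Time passes only in rows, so rows that do not move let the fingers close, or fill a call up. It gives the time, the measured TCP pose, the force, the opening and the grip force at its end, in the units of the state.
- env.get_obs(): the state, without advancing time (a new reading comes with each control period).
- env.read_camera(name): name is "side" or "top" or "wrist"; returns the picture (480x640x3 uint8, red, green, blue); there is no depth.
- env.camera_model(name): a dict with "fx", "fy", "cx", "cy" (pixels), "R" (3x3) and "t" (3): a world point X has camera coordinates R X + t. Camera axes: x right, y down, z forward; pixel columns grow to the right and rows downward; lengths in m; the calibration is good to about 2 mm. A picture is of the moment at which its call begins: read the wrist's pose just before it. camera_model takes no time and is no camera call; for the wrist camera it gives the pose at the moment of the call.
- env.sign_off(): hands the job in; it is judged then, once.
The state is a dict: "time_s": time; "qpos": joint angles; "joint_velocities": joint speeds; "effort": joint torques, N m; "tool_pos": TCP position; "tool_rot": TCP orientation; "force": force on the tool from outside, world axes, zero at the start; "wrist_torque": the same for the moment, N m; "grip_width": finger opening in m; "grasp_force": force on a finger pad.
Only numpy, scipy, OpenCV 4.12 (cv2) and the standard library are available. Lean on these libraries where they do the work, as an engineer would, in place of code of your own. Each camera call takes 0.05 s, during which the arm holds its last target. There are 200 camera calls.

### The job

The long lens lies in its sloping repair stand with the hinged clamp strap still open. Swing the strap down over the lens until it is fully closed, then lock it with the loose lock pin: push it in from the upper side of the clevis, down the slope through both clevis eyes and the strap's tongue, until the handle's shoulder is home against the eye, and let go. Do not shift the lens in the stand or disturb the other things on the bench.

Things in the scene. Friction and masses are not known exactly. Their poses are not given: they have to be found in the camera images.
- stand: Fixed grey stand, foot 172 x 164 mm, plate sloping up at 26 degrees from its low front side. Origin: underside, below the lens's line; x level, to the high side; y left seen from the low side; z up. Across the slope stand: hinge post (y +47 mm), V-block with the lens (y 0), clevis (y -66 mm).
- clevis: Fixed clevis: two eyes 24 mm across, 8 mm thick, x -14.5 to -6.5 and +6.5 to +14.5 mm, holes 15 mm (about 1 mm play round the pin). Origin: on the holes' axis between the eyes, 107 mm over the bench. x: along that axis, up the slope (26 deg above level); y: level, to the lens (parallel axis at y +66 mm); z: square off the sloping plate (at z -46 mm), 26 deg from vertical. Pin goes in along -x.
- strap (a joint): Angle (rad) of the steel clamp strap: 0 = fully closed on its stop, tongue between the eyes, all holes in line; positive = open (starts 1.35 to 1.85, stop 2.0). Hinge axis parallel to clevis x at clevis y +113 mm, z 0. Stiff hinge (0.2 N m): stays where it is left, takes about 2 N at the thumb plate all the way. Strap 24 mm wide; closed, it clears the lens by about 2 mm.
- thumb_plate (a point): Middle of the outer face of the flat thumb plate (26 x 28 x 4 mm) on the tongue at the strap's free end, 115 mm from the hinge axis. Closed, it lies at x 0, y 0, z +22 mm of the clevis frame and faces along clevis z; the eyes reach only z +12 mm. As the strap opens, it swings up and over towards +y.
- lock_pin: Loose lock pin, 92 mm, about 70 g, lying flat: black handle 42 long x 20 wide x 16 mm thick, then a steel shank 12 mm thick, 50 mm long, last 8 mm tapering to a 5.6 mm nose. Origin: on the axis at the handle's shoulder, 8 mm over the bench; x to the nose (handle x -42 to 0), y across the width, z across the thickness. Home: origin on the clevis axis at x +14.5 mm, its x against clevis x.
- pin_nose (a point): Tip of the pin's nose, on its axis, 50 mm from the shoulder.
- long_lens: Loose black telephoto lens, 153 mm long, barrel 54 mm and focus ring 58 mm across, 0.45 kg, lying in the V-block with its lower end against a stop. Origin on its axis below the closed strap, x along its axis up the slope; it reaches x = -75 to +79 mm.
- lens_cap: Bystander: black lens cap, 52 mm across, 7 mm high; origin under its middle.
- rubber_loupe: Bystander: black eye loupe, 39 mm across, 30 mm high; origin under its middle.
- solder_reel: Bystander: reel with blue flanges, 50 mm across, 40 mm high; origin under its middle.
- red_driver: Bystander: small red screwdriver, 150 mm long, lying along its y axis, 15 mm high; origin under its middle.
Mind the look-alikes: they are no part of the job. What is shaped like the long_lens but white is not meant.

How it is judged:
By the outcome, as a careful person would: the job done as asked, in the order asked, and still so for the second after the job is handed in, with the robot touching nothing.
It also fails if it takes over 51 s, if anything falls off the work surface, if the arm or the gripper's body presses on something with over 40 N, if the wrist force passes 120 N, or if a joint passes its speed limit or range.

## Working session

There is one attempt and no reset: what is moved stays moved. The work goes in short steps, Python scripts to look and compute and a tool call to move; the robot and the scene stay as the last step left them, time stands still between calls to the robot, and variables do not carry over. Pictures are saved under pics/ and viewed, at most 10 in all, crops included, and the job is handed in when it is done.

Besides the shell and the picture viewer there is one more tool, called after ">>>" as name(argument=value, ...) on one line, values as JSON. step_arm: Moves the arm, as the interface text tells. Its arguments: {"type":"object","properties":{"moves":{"type":"array","items":{"type":"object","properties":{"dp":{"type":"array","items":{"type":"number"}},"dr":{"type":"array","items":{"type":"number"}},"fingers":{"type":"number"}}}},"squeeze":{"type":"number"}},"required":["moves"]}

```bash
ls; mkdir -p pics; python3 - <<'E'
from cell import env
import cv2,numpy as np
o=env.get_obs();print({k:np.round(v,3).tolist() for k,v in o.items()})
for n in ['side','top']:
    im=env.read_camera(n);cv2.imwrite(f'pics/{n}0.png',im[:,:,::-1])
    m=env.camera_model(n);print(n,{k:np.round(v,3).tolist() for k,v in m.items()})
E
```

```text
pics
{'time_s': 0.0, 'qpos': [75.179, 18.437, -4.011, 83.175, 1.296, 78.542, -3.261], 'joint_velocities': [-0.02, 0.046, 0.02, -0.056, -0.017, 0.035, -0.032], 'effort': [-0.0, -49.129, -0.404, -31.253, -0.064, 0.043, 0.0], 'tool_pos': [0.175, -0.625, 0.192], 'tool_rot': [-179.891, 0.008, 15.626], 'force': [0.095, -0.116, -0.636], 'wrist_torque': [-0.065, 0.008, -0.008], 'grasp_force': 0.0, 'grip_width': 0.087}
side {'fx': 596.327, 'fy': 596.327, 'cx': 318.574, 'cy': 243.187, 'R': [[0.917, -0.398, 0.017], [-0.145, -0.372, -0.917], [0.371, 0.838, -0.399]], 't': [-0.495, 0.154, 1.213]}
top {'fx': 450.925, 'fy': 450.925, 'cx': 321.626, 'cy': 235.307, 'R': [[-0.03, -1.0, 0.005], [-0.998, 0.03, -0.049], [0.049, -0.007, -0.999]], 't': [-0.016, 0.535, 1.043]}
```

View pics/side0.png

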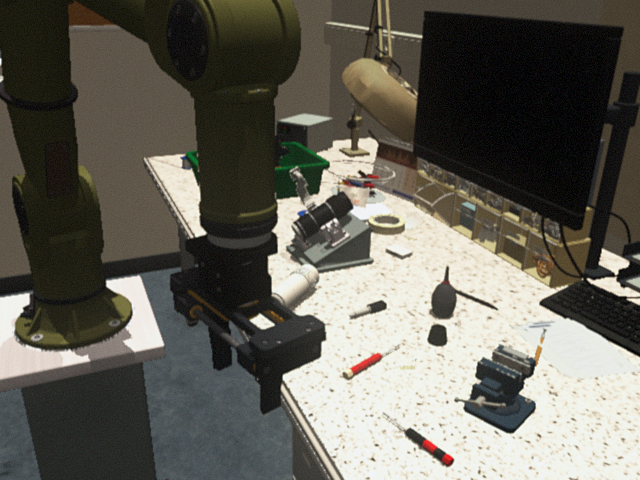

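View pics/top0.png

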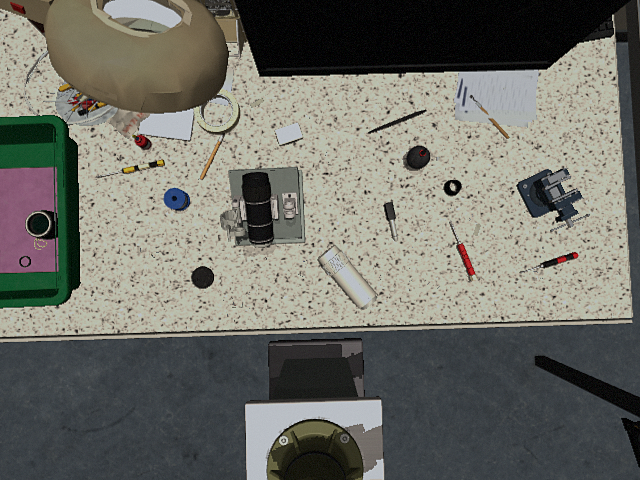

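The side view shows the stand near (330,230) with its low side towards the robot. In the top view, the clevis is at (290,205), the strap hinge at (232,225), the pin handle at (390,211) and its nose at (395,240), pointing towards the robot.

```bash
cat > h.py <<'E'
from cell import env
import cv2,numpy as np
from scipy.spatial.transform import Rotation as Ro
def ray(m,p):
    R=np.array(m['R']);t=np.array(m['t']);c=-R.T@t
    d=R.T@np.array([(p[0]-m['cx'])/m['fx'],(p[1]-m['cy'])/m['fy'],1]);return c,d/np.linalg.norm(d)
def onz(m,p,z):
    c,d=ray(m,p);return c+d*(z-c[2])/d[2]
def proj(m,X):
    X=np.atleast_2d(X)@np.array(m['R']).T+np.array(m['t']);return np.c_[m['fx']*X[:,0]/X[:,2]+m['cx'],m['fy']*X[:,1]/X[:,2]+m['cy']]
def tri(obs):
    A=np.zeros((3,3));b=np.zeros(3)
    for m,p in obs:
        c,d=ray(m,p);P=np.eye(3)-np.outer(d,d);A+=P;b+=P@c
    X=np.linalg.solve(A,b);return X,[np.round(proj(m,X)[0]-p,1).tolist() for m,p in obs]
def tool():
    o=env.get_obs();return np.array(o['tool_pos']),Ro.from_euler('xyz',o['tool_rot'],degrees=True)
def delta(P,R,n=5):
    p,r=tool();print('dp mm',np.round(r.inv().apply(np.array(P)-p)*1000,1),'dr',np.round((r.inv()*R).as_rotvec(),4),'steps dist',np.linalg.norm(np.array(P)-p)*1000/62.5)
E
python3 - <<'E'
from h import *
m=env.camera_model('top')
for n,p,z in [('handle',(390,211),.008),('nose',(395,240),.008),('footFL',(231,246),.01),('footFR',(304,243),.01),('BL',(229,168),.01),('BR',(302,168),.01),('clevis',(290,205),.11)]:
    print(n,np.round(onz(m,p,z),3))
c=env.camera_model('wrist');p,r=tool();C=-np.array(c['R']).T@np.array(c['t'])
print('cam in tool',np.round(r.inv().apply(C-p),3),np.round(r.inv().as_matrix()@np.array(c['R']).T,2).tolist(),c['fx'])
a=onz(m,(391,221),.0);delta([a[0],a[1],.25],Ro.from_euler('xyz',[180,0,15],degrees=True))
im=cv2.imread('pics/top0.png')[150:260,200:420];cv2.imwrite('pics/topc.png',cv2.resize(im,(800,400),interpolation=3))
E
```

```text
handle [ 0.587 -0.195  0.008]
nose [ 0.518 -0.204  0.008]
footFL [0.516 0.181 0.01 ]
footFR [0.518 0.01  0.01 ]
BL [0.7   0.182 0.01 ]
BR [0.695 0.01  0.01 ]
clevis [0.596 0.035 0.11 ]
cam in tool [ 0.067 -0.    -0.192] [[0.0, -0.97, -0.24], [1.0, 0.0, -0.0], [0.0, -0.24, 0.97]] 404.17741563057865
dp mm [ 490.1 -307.4  -57.3] dr [-0.0017  0.0002  0.0109] steps dist 9.301427230806963
```

View pics/topc.png

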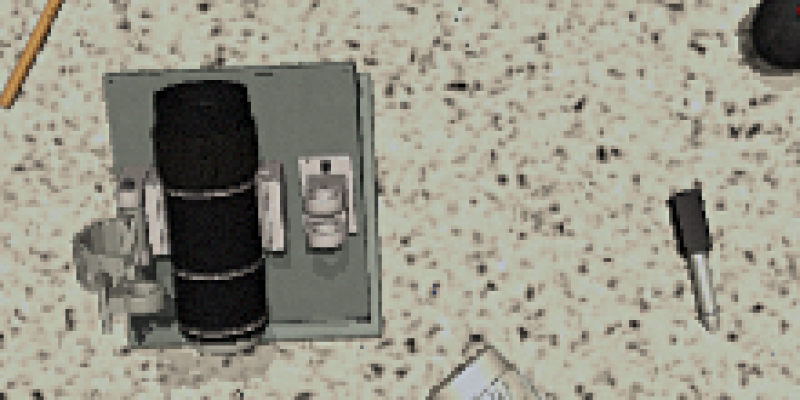

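Crop: the pin handle spans (670,190) to (710,255), its nose is at (711,328), and the clevis is at (325,215). The open strap leans out on the left near (105,250).

>>> step_arm(moves=[{"dp": [33,-26,-6],"fingers": 0.5},{"dp": [33,-26,-6],"fingers": 0.5},{"dp": [33,-26,-6],"fingers": 0.5},{"dp": [33,-26,-6],"fingers": 0.5},{"dp": [33,-26,-6],"fingers": 0.5}])

```text
validation failed for argument at $.mo...
```

>>> step_arm(moves=[{"dp": [33,-26,-6],"fingers": 1},{"dp": [33,-26,-6],"fingers": 1},{"dp": [33,-26,-6],"fingers": 1},{"dp": [33,-26,-6],"fingers": 1},{"dp": [33,-26,-6],"fingers": 1}])

```text
validation failed for argument at $.mo...
```

>>> step_arm(moves=[{"dp": [33,-26,-6],"fingers": 1},{"dp": [33,-26,-6],"fingers": 1},{"dp": [33,-26,-6],"fingers": 1},{"dp": [33,-26,-6],"fingers": 1},{"dp": [33,-26,-6],"fingers": 1}])

```text
validation failed for argument at $.mo...
```

```bash
python3 - <<'E'
from h import *
import pickle
print(tool()[0],tool()[1].as_euler('xyz',degrees=True))
c=env.camera_model('wrist');im=env.read_camera('wrist');pickle.dump(c,open('w1.pkl','wb'))
cv2.imwrite('pics/w1.png',im[:,:,::-1])
E
```

```text
[ 0.17486843 -0.62549366  0.19226394] [-1.79904473e+02  8.38167567e-03  1.56273532e+01]
```

View pics/w1.png

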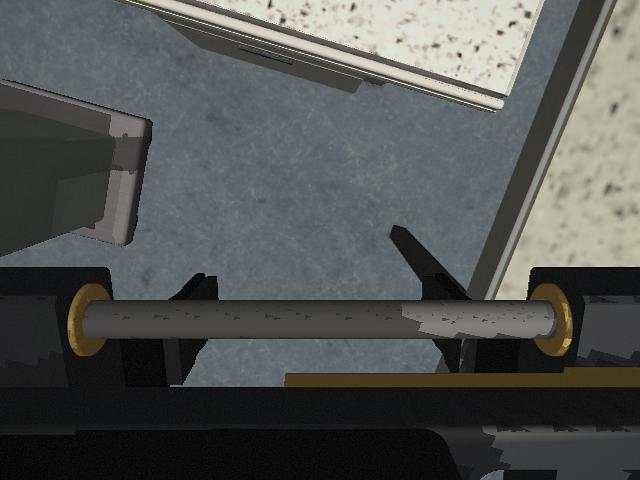

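The call was refused for lack of "dr". The wrist view is clear only above row 270, with the gripper below that.

>>> step_arm(moves=[{"dp": [33,-26,-6],"dr": [0,0,0],"fingers": 0.5},{"dp": [33,-26,-6],"dr": [0,0,0],"fingers": 0.5},{"dp": [33,-26,-6],"dr": [0,0,0],"fingers": 0.5},{"dp": [33,-26,-6],"dr": [0,0,0],"fingers": 0.5},{"dp": [33,-26,-6],"dr": [0,0,0],"fingers": 0.5}], squeeze=20)

```text
time_s: 0.78
tool_pos: [0.2996, -0.455, 0.2232]
tool_rot: [-180.0, 0.0, 15.6]
force: [0.4, -0.1, -0.1]
grip_width: 0.0471
grasp_force: 0.0
```

>>> step_arm(moves=[{"dp": [33,-26,-6],"dr": [0,0,0],"fingers": 1},{"dp": [33,-26,-6],"dr": [0,0,0],"fingers": 1},{"dp": [33,-26,-6],"dr": [0,0,0],"fingers": 1},{"dp": [33,-26,-6],"dr": [0,0,0],"fingers": 1},{"dp": [33,-26,-6],"dr": [0,0,0],"fingers": 1}])

```text
time_s: 1.4
tool_pos: [0.4234, -0.2854, 0.2533]
tool_rot: [180.0, 0.0, 15.6]
force: [0.5, -1.0, -0.7]
grip_width: 0.0036
grasp_force: 0.0
```

>>> step_arm(moves=[{"dp": [33,-26,-6],"dr": [0,0,0],"fingers": 1},{"dp": [33,-26,-6],"dr": [0,0,0],"fingers": 1},{"dp": [33,-26,-6],"dr": [0,0,0],"fingers": 1},{"dp": [33,-26,-6],"dr": [0,0,0.13],"fingers": 1},{"dp": [33,-26,-6],"dr": [0,0,0.13],"fingers": 1}])

```text
time_s: 2.02
tool_pos: [0.5514, -0.1193, 0.2834]
tool_rot: [180.0, 0.0, 0.5]
force: [0.4, -0.4, -0.1]
grip_width: 0.0003
grasp_force: 0.0
```

```bash
python3 - <<'E'
from h import *
import pickle
print(tool()[0],tool()[1].as_euler('xyz',degrees=True))
c=env.camera_model('wrist');im=env.read_camera('wrist');pickle.dump(c,open('w1.pkl','wb'))
cv2.imwrite('pics/w1.png',im[:,:,::-1]);print(env.get_obs()['time_s'])
E
```

```text
[ 0.55135091 -0.11931575  0.28341848] [1.79974911e+02 9.22396257e-03 4.88830853e-01]
2.075
```

View pics/w1.png

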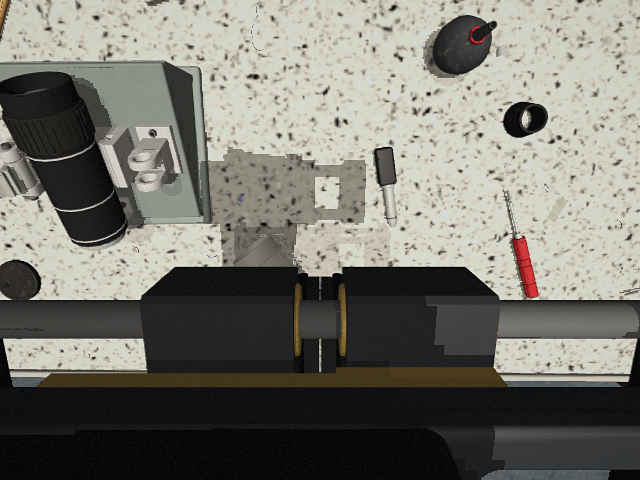

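The pin runs from its handle end at (385,148) to its nose at (391,224). The clevis eyes are at (146,158) and (150,181). The foot's right edge runs from (200,67) to (210,222).

```bash
python3 - <<'E'
from h import *
import pickle
c=pickle.load(open('w1.pkl','rb'));im=cv2.imread('pics/w1.png')
g=im[140:232,370:404].astype(int);mx=g.max(2)
np.set_printoptions(linewidth=250)
dark=((mx<80)).astype(np.uint8)
n,l,s,ce=cv2.connectedComponentsWithStats(dark);i=1+np.argmax(s[1:,4]);ys,xs=np.where(l==i)
pts=np.c_[xs,ys]+[370,140];print('handle',s[i],cv2.minAreaRect(pts.astype(np.float32)))
for r in range(180,230,4):print(r,mx[r-140,8:34])
P=[onz(c,p,.008) for p in [(385,148),(391,224)]];d=P[1]-P[0];print(np.round(P,4),np.linalg.norm(d),np.degrees(np.arctan2(d[1],d[0])))
for z in (.0,.01):print([np.round(onz(c,p,z),4).tolist() for p in [(200,67),(210,222)]])
print('clevis',onz(c,(148,170),.108))
# top-view foot edges
t=env.camera_model('top')
for p in [(150,170),(148,170)]:pass
E
```

```text
handle [  4   7  23  39 342] ((384.74456787109375, 165.8340606689453), (37.79882049560547, 19.229822158813477), 82.40535736083984)
180 [ 28  11  45  78  85  82  83  80  79  81  81  81  75  77  75  77  75  43  66 211 216 218 210 190 194 211]
184 [220  89  20  53  62  56  47  40  43  48  63 102 129 122 151 130 191 224 223 220 220 220 210 183 194 208]
188 [215 220 227 218 120 103 138 165 188 212 221 223 212 193 172 147 216 219 218 217 217 217 216 216 217 217]
192 [213 209 216 226 160  92 127 154 177 201 219 220 215 198 184 162 219 220 219 217 216 218 216 215 215 214]
196 [215 216 216 220 155 110  96 144 169 189 214 220 221 204 193 171 145 213 219 218 218 215 206 198 196 199]
200 [177 184 201 215 222 156  83 131 158 178 202 218 221 211 196 181 159 218 218 206 184 191 201 207 213 215]
204 [217 221 215 216 220 156 108  94 147 170 190 214 220 216 201 191 169 144 210 208 201 199 197 207 216 215]
208 [215 216 218 217 215 217 210 108 131 161 179 205 215 221 208 194 182 155 217 219 219 218 219 218 218 219]
212 [214 214 215 215 215 219 147  98  94 150 170 190 207 215 212 198 189 163 143 208 212 215 214 213 214 213]
216 [218 214 215 215 217 218 224 211 109 135 163 182 201 210 218 209 197 115 112 219 221 220 220 220 214 209]
220 [200 216 220 219 219 218 216 218 227 122 151 173 193 203 211 211 199 186 171 210 215 217 214 215 215 215]
224 [194 200 207 205 206 201 196 214 217 225 229 130 150 186 198 200 185 170 214 216 215 217 218 219 220 221]
228 [201 203 200 195 191 194 196 196 195 197 201 218 221 220 220 220 218 217 216 215 216 202 154  96  61  46]
[[ 0.61   -0.1917  0.008 ]
 [ 0.5228 -0.203   0.008 ]] 0.08799469305236654 -172.63573206645432
[[0.6945, 0.0137, 0.0], [0.5216, 0.0125, 0.0]]
[[0.6929, 0.0109, 0.01], [0.5236, 0.0098, 0.01]]
clevis [0.59060374 0.03577282 0.108     ]
```

>>> step_arm(moves=[{"dp": [-6,-39,6],"dr": [0,0,0],"fingers": 1},{"dp": [-6,-39,6],"dr": [0,0,0],"fingers": 1},{"dp": [-6,-39,6],"dr": [0,0,0],"fingers": 1},{"dp": [-6,-39,6],"dr": [0,0,0],"fingers": 1},{"dp": [0,0,0],"dr": [0,0,0],"fingers": 1}])

```text
time_s: 2.7
tool_pos: [0.5237, 0.0392, 0.2589]
tool_rot: [-180.0, 0.0, 1.2]
force: [-0.4, -0.0, -0.2]
grip_width: 0.0003
grasp_force: 0.0
```

```bash
python3 - <<'E'
from h import *
import pickle
print(tool()[0],tool()[1].as_euler('xyz',degrees=True))
c=env.camera_model('wrist');im=env.read_camera('wrist');pickle.dump(c,open('w2.pkl','wb'))
cv2.imwrite('pics/w2.png',im[:,:,::-1])
a=cv2.resize(im[0:265,0:400,::-1],(800,530),interpolation=3);cv2.imwrite('pics/w2c.png',a)
E
```

```text
[0.52371722 0.03920332 0.25890319] [-1.79961639e+02  4.44165964e-02  1.15071740e+00]
```

View pics/w2c.png

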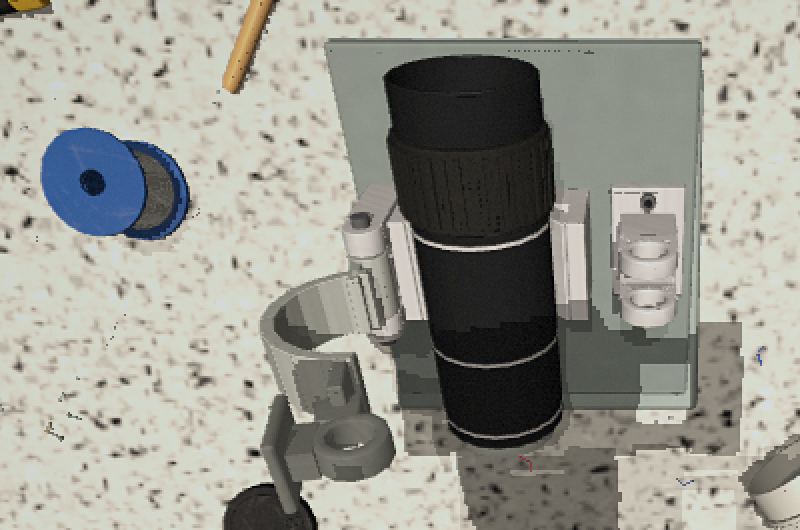

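The clevis eyes are at crop (648,250) and (648,300). The open strap has its tongue eye at (355,445) and its thumb plate edge-on near (285,455), facing left. I'll zoom in on the clevis to measure it.

```bash
python3 - <<'E'
import cv2,numpy as np
im=cv2.imread('pics/w2.png')
a=cv2.resize(im[90:168,298:350],(416,600),interpolation=cv2.INTER_NEAREST)
b=cv2.resize(im[190:265,115:205],(384,320),interpolation=cv2.INTER_NEAREST)
o=np.zeros((600,800,3),np.uint8);o[:,:416]=a;o[:320,416:]=b;cv2.imwrite('pics/z.png',o)
E
```

```text
(no output)
```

View pics/z.png

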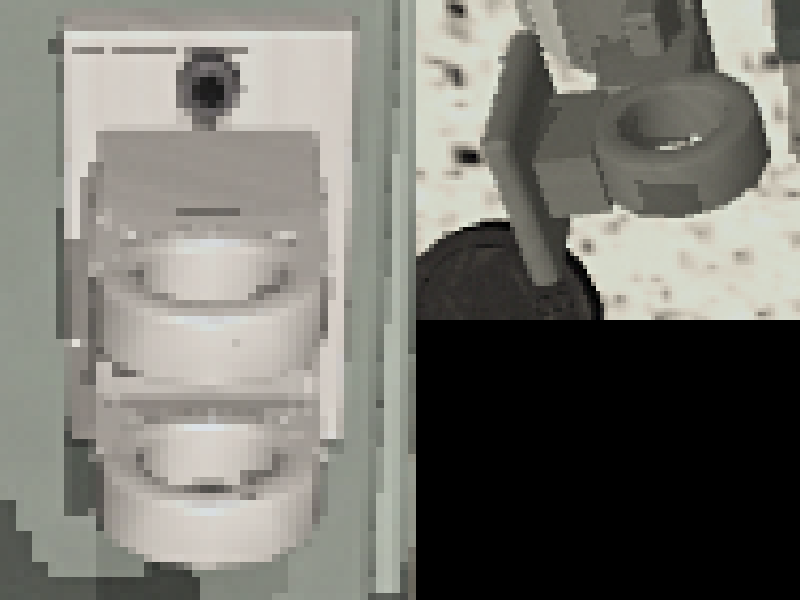

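Zoomed view: the eyes span columns 310 to 338.3, so the centre column is 324.1. The lower rim crowns are at rows 140.1 (upper eye) and 163.7 (lower eye). The tongue hole is at about (176.9,219.3).

```bash
python3 - <<'E'
from h import *
import pickle
c=pickle.load(open('w2.pkl','rb'));s,k=np.sin(np.radians(26)),np.cos(np.radians(26))
for row,x in [(129.9,14.5),(140.1,6.5),(154.9,-6.5),(163.7,-14.5)]:
    h=107+x*s+12*k; P=onz(c,(324.1,row),h/1000);print(np.round(P-[(x*k-12*s)/1000,0,0],4))
X0=np.array([.592,.036,.107])
yaw=np.radians(.5)
def W(X0,p):
    Rz=Ro.from_euler('z',yaw).as_matrix();p=np.array(p)/1000
    return X0+Rz@np.array([p[0]*k-p[2]*s,p[1],p[0]*s+p[2]*k])
for th in np.arange(1.3,1.95,.1):
    q=[W(X0,(5,113-113*np.cos(th),113*np.sin(th))),W(X0,(0,113-113*np.cos(th)+22*np.sin(th),113*np.sin(th)+22*np.cos(th)))]
    print(round(th,2),np.round(proj(c,np.array(q)),1).tolist())
E
```

```text
[0.5903 0.0381 0.1241]
[0.5898 0.0378 0.1206]
[0.5898 0.0375 0.1149]
[0.5898 0.0373 0.1114]
1.3 [[191.7, 209.0], [155.9, 221.0]]
1.4 [[172.5, 211.2], [136.7, 221.1]]
1.5 [[153.2, 212.3], [118.3, 220.0]]
1.6 [[134.3, 212.3], [101.0, 217.9]]
1.7 [[116.2, 211.2], [85.1, 214.6]]
1.8 [[99.1, 209.0], [71.0, 210.5]]
1.9 [[83.6, 205.8], [58.7, 205.5]]
```

```bash
cat >> h.py <<'E'
C0=np.array([.5898,.0377,.107]);YAW=1.0
def RC(): return Ro.from_euler('xyz',[0,-26,YAW],degrees=True)   # clevis axes in world
def W(p): return C0+RC().apply(np.array(p)/1000)
RT=lambda: RC()*Ro.from_euler('x',180,degrees=True)
def cl():
    p,r=tool();return np.round(RC().inv().apply(p-C0)*1000,1)
E
python3 - <<'E'
from h import *
import pickle
c=pickle.load(open('w2.pkl','rb'));g=cv2.GaussianBlur(cv2.imread('pics/w2.png',0),(3,3),0).astype(float)
# back foot edge: strongest vertical gradient rows 12..28, columns 180..340 ; right edge
B=[(x,12+np.argmax(np.abs(np.diff(g[12:30,x])))+.5) for x in range(175,340,3)]
Rr=[(340+np.argmax(np.abs(np.diff(g[y,340:358])))+.5,y) for y in range(26,190,3)]
for n,q in (('back',B),('right',Rr)):
    q=np.array(q);med=np.array(q)
    vx,vy,x,y=cv2.fitLine(q.astype(np.float32),cv2.DIST_HUBER,0,.01,.01).ravel();t=60
    a,b=[onz(c,(x+s*t*vx,y+s*t*vy),.085 if n=='back' else .004) for s in(-1,1)];d=b-a
    res=np.abs((q-[x,y])@np.array([-vy,vx]));print(n,np.degrees(np.arctan2(d[1],d[0])),np.median(res),q[::12].tolist())
print(cl());delta(W((0,150,160)),RT());delta(W((0,150,105)),RT())
E
```

```text
back -89.16301540532291 0.4937449846802622 [[175.0, 18.5], [211.0, 18.5], [247.0, 27.5], [283.0, 18.5], [319.0, 19.5]]
right 0.8810001332787206 0.20944402646273375 [[353.5, 26.0], [350.5, 62.0], [350.5, 98.0], [349.5, 134.0], [348.5, 170.0]]
[  7.8  -0.2 165.3]
dp mm [  -4.9 -150.2    8.2] dr [ 0.0008  0.4541 -0.001 ] steps dist 2.4078015220347564
dp mm [  19.3 -150.2   57.6] dr [ 0.0008  0.4541 -0.001 ] steps dist 2.5927573203972343
```

>>> step_arm(moves=[{"dp": [-2,-50,2],"dr": [0,0,0],"fingers": 1},{"dp": [-2,-50,2],"dr": [0,0,0],"fingers": 1},{"dp": [-1,-50,2],"dr": [0,0,0],"fingers": 1},{"dp": [0,0,0],"dr": [0,0.151,0],"fingers": 1},{"dp": [0,0,0],"dr": [0,0.151,0],"fingers": 1}])

```text
time_s: 3.38
tool_pos: [0.5192, 0.185, 0.2524]
tool_rot: [-179.9, -17.4, 0.7]
force: [-1.2, 0.2, 0.1]
grip_width: 0.0005
grasp_force: 0.0
```

>>> step_arm(moves=[{"dp": [0,0,0],"dr": [0,0.152,0],"fingers": 1},{"dp": [0,0,0],"dr": [0,0,0],"fingers": 1},{"dp": [0,0,25],"dr": [0,0,0],"fingers": 1},{"dp": [0,0,25],"dr": [0,0,0],"fingers": 1},{"dp": [0,0,0],"dr": [0,0,0],"fingers": 1}])

```text
time_s: 4.0
tool_pos: [0.5406, 0.1839, 0.2083]
tool_rot: [180.0, -25.9, 0.6]
force: [-0.9, -0.0, 0.5]
grip_width: 0.0004
grasp_force: 0.0
```

```bash
python3 - <<'E'
from h import *
print(cl(),tool()[1].as_euler('xyz',degrees=True))
prev=None
for th in [1.36,1.2,1.05,.9,.75,.6,.45,.3,.15,0]:
    C=np.array([113-113*np.cos(th)+22*np.sin(th)+8+5*np.sin(th),113*np.sin(th)+22*np.cos(th)-1])
    print(th,np.round(C,1),None if prev is None else np.round(C-prev,1));prev=C
E
```

```text
[  2.5 147.  111.5] [179.98824253 -25.92460712   0.62301172]
1.36 [123.8 114.1] None
1.2 [105.2 112.3] [-18.5  -1.8]
1.05 [ 88.2 108. ] [-17.   -4.3]
0.9 [ 71.9 101.2] [-16.3  -6.8]
0.75 [56.7 92.1] [-15.2  -9.1]
0.6 [43. 81.] [-13.7 -11.2]
0.45 [31. 68.] [-12. -13.]
0.3 [21.  53.4] [-10.  -14.5]
0.15 [13.3 37.6] [ -7.7 -15.8]
0 [ 8. 21.] [ -5.3 -16.6]
```

>>> step_arm(moves=[{"dp": [-1,23,0],"dr": [0,0,0],"fingers": 1},{"dp": [-1,20,1],"dr": [0,0,0],"fingers": 1},{"dp": [0,17,3],"dr": [0,0,0],"fingers": 1},{"dp": [0,16,7],"dr": [0,0,0],"fingers": 1},{"dp": [0,15,9],"dr": [0,0,0],"fingers": 1}])

```text
time_s: 4.62
tool_pos: [0.5496, 0.0934, 0.1919]
tool_rot: [180.0, -26.2, 0.7]
force: [-0.2, -0.3, 0.2]
grip_width: 0.0004
grasp_force: 0.0
```

```bash
python3 - <<'E'
from h import *
print(cl(),env.get_obs()['force'])
im=env.read_camera('wrist');a=im[:,:,::-1];b=env.read_camera('side')[180:300,260:400,::-1]
o=np.zeros((480,800,3),np.uint8);o[:,:400]=cv2.resize(a,(400,300))[np.minimum(np.arange(480),299)];o[:343,400:]=cv2.resize(b,(400,343));cv2.imwrite('pics/s1.png',o)
E
```

```text
[ 1.9 56.4 93.5] [-0.17382301 -0.29841339  0.18678308]
```

View pics/s1.png

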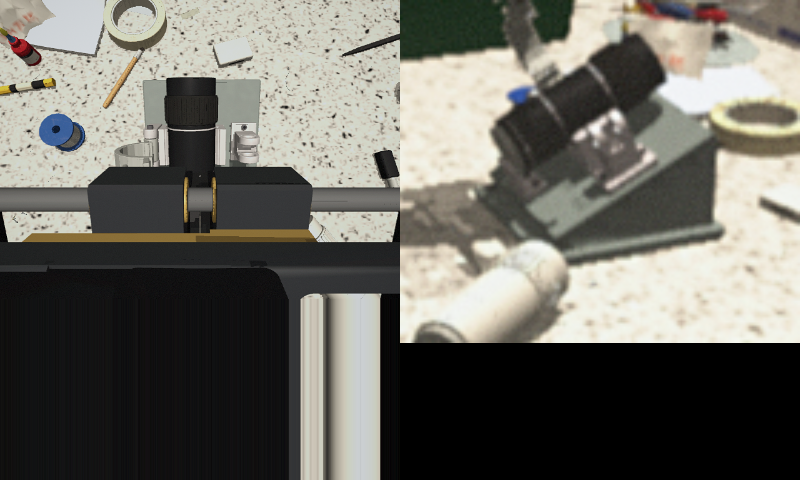

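The strap hasn't moved and is still open at the left. I'll triangulate it from the two views to see why.

```bash
python3 - <<'E'
from h import *
import pickle
s=env.camera_model('side');c=pickle.load(open('w2.pkl','rb'));p,r=tool()
print('side tcp',proj(s,p),'clevis',proj(s,C0))
cw=env.camera_model('wrist');print('wrist now vs cl', proj(cw,C0))
for th in (1.3,1.4,1.5,1.6,1.7,1.8):
    q=np.array([W((5,113-113*np.cos(th),113*np.sin(th))),W((0,113-113*np.cos(th)+22*np.sin(th),113*np.sin(th)+22*np.cos(th))),W((0,113,0))])
    print(th,'side',np.round(proj(s,q),0).tolist(),'w2',np.round(proj(c,q),0).tolist())
print(tri([(s,(297,176)),(c,(139.5,225))]))
im=env.read_camera('side');cv2.imwrite('pics/s2.png',cv2.resize(im[130:290,230:430,::-1],(750,600),interpolation=3))
E
```

```text
side tcp [[308.09692494 187.20581587]] clevis [[332.56794338 225.04715356]]
wrist now vs cl [[396.74306848 234.81212895]]
1.3 side [[303.0, 177.0], [296.0, 174.0], [313.0, 210.0]] w2 [[190.0, 214.0], [154.0, 226.0], [187.0, 140.0]]
1.4 side [[300.0, 175.0], [295.0, 172.0], [313.0, 210.0]] w2 [[171.0, 216.0], [135.0, 226.0], [187.0, 140.0]]
1.5 side [[298.0, 173.0], [293.0, 171.0], [313.0, 210.0]] w2 [[151.0, 217.0], [117.0, 225.0], [187.0, 140.0]]
1.6 side [[296.0, 172.0], [292.0, 171.0], [313.0, 210.0]] w2 [[133.0, 217.0], [100.0, 223.0], [187.0, 140.0]]
1.7 side [[295.0, 171.0], [290.0, 171.0], [313.0, 210.0]] w2 [[115.0, 217.0], [84.0, 220.0], [187.0, 140.0]]
1.8 side [[294.0, 170.0], [289.0, 171.0], [313.0, 210.0]] w2 [[98.0, 214.0], [70.0, 216.0], [187.0, 140.0]]
(array([0.53964787, 0.15086424, 0.20269044]), [[-1.3, -0.6], [3.1, -4.9]])
```

View pics/s2.png

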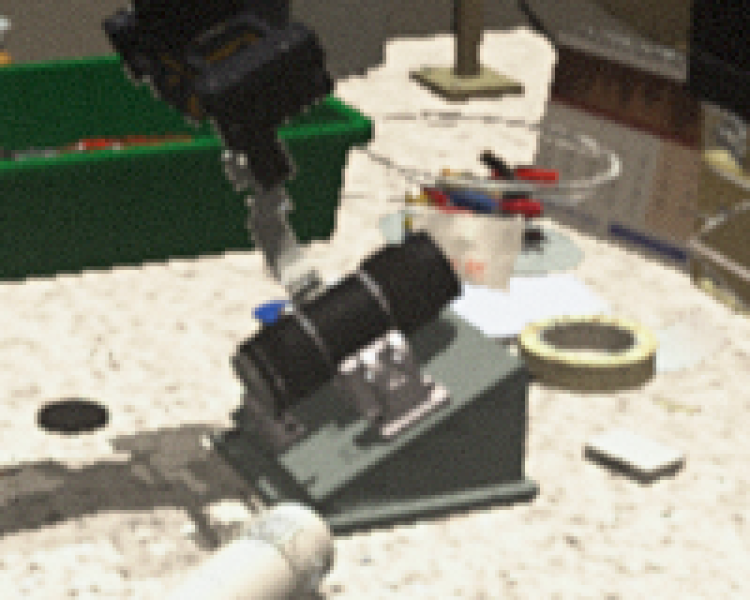

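The gripper tip is at zoom (270,185), with the strap band running from (290,275) up to (235,160). It isn't clear whether the strap moved, so I'll check numerically.

```bash
python3 - <<'E'
from h import *
s=env.camera_model('side');cw=env.camera_model('wrist')
for th in (.6,.75,.9,1.05,1.2,1.35,1.5):
    q=np.array([W((0,113-113*np.cos(th),113*np.sin(th))),W((0,113-113*np.cos(th)+22*np.sin(th),113*np.sin(th)+22*np.cos(th))),W((12,113-60*np.cos(th)+30*np.sin(th),60*np.sin(th)+30*np.cos(th)))])
    print(th,'side',np.round(proj(s,q),0).tolist(),'wr',np.round(proj(cw,q),0).tolist())
a=cv2.imread('pics/side0.png')[195:212,296:318].astype(int);b=env.read_camera('side')[195:212,296:318,::-1].astype(int)
print(np.abs(a-b).max(2))
E
```

```text
0.6 side [[319.0, 201.0], [314.0, 193.0], [313.0, 193.0]] wr [[386.0, 261.0], [367.0, 271.0], [279.0, 239.0]]
0.75 side [[315.0, 195.0], [310.0, 188.0], [311.0, 190.0]] wr [[370.0, 268.0], [344.0, 278.0], [262.0, 241.0]]
0.9 side [[311.0, 190.0], [306.0, 183.0], [309.0, 188.0]] wr [[348.0, 275.0], [314.0, 285.0], [244.0, 242.0]]
1.05 side [[307.0, 185.0], [302.0, 179.0], [307.0, 186.0]] wr [[320.0, 282.0], [279.0, 290.0], [225.0, 243.0]]
1.2 side [[303.0, 181.0], [298.0, 175.0], [306.0, 185.0]] wr [[288.0, 287.0], [241.0, 294.0], [207.0, 243.0]]
1.35 side [[300.0, 177.0], [295.0, 173.0], [305.0, 185.0]] wr [[251.0, 291.0], [201.0, 296.0], [190.0, 242.0]]
1.5 side [[297.0, 174.0], [293.0, 171.0], [304.0, 185.0]] wr [[213.0, 294.0], [163.0, 295.0], [175.0, 241.0]]
[[ 2  7  7  6  9  7  4  8  2 11  3  3 10  1  2  5  7  4  3  6  5  5]
 [ 9 13  7  4  9  3  6  3  4  8  8  4  2  2  2  2  2  3  2  3  1  5]
 [ 2  4  3  5 11  2  3  2  4  5  6  4  9  3  2  6  3  1  2  4  6  8]
 [ 2  1  2  0  3  3  9  3  4  4  5  1  6  8  4  7  5  2  3  2  4  2]
 [ 4  2  4  5  7  5  8  5  4  4  8  7  4  7  3  2  2  4  4  2  1  5]
 [ 3  4  1  3 10  5  4  3  7  6  8  2  2  2  2  3  4  6  3  2  3  2]
 [ 4  6  5  1  3  6  4  2  4  3  2  8  2  1  3  2  2  4  5  3  3  2]
 [ 2  3  8  1  4  8  4  7  4  5  2  3  3  8  2  3  3  5  3  4  2  5]
 [ 4  2  6  3  3  8  6  5  9  2  6  6  2  2  2  2  6  2  8  2  1  2]
 [ 2  2  5  6  5  2  2  3  5  7  6  4  8  7  4  7  6  7  4  5  5  1]
 [ 0  2  1  1  3  2  3  2  5  7  2  5  2  3  7  3 11  7  3  3  1  5]
 [ 1  2  1  3  4  2  7  2  4  5  5  3  4  5  3  7  9  8  3  3  5  3]
 [ 3  3  2  1  4  2  2  3  4  2  2  1  6  4  4  3  4  4  8  9  4  8]
 [ 2  3  3  3  2  2  3  4  9  3  6  5  7  4  7  2  3 11  9  7 12  4]
 [ 2  7  4  3  1  6  3  6  4  4  6  6  4 13  2 11  7  4  1  4 10  7]
 [ 3  7  4  1  1  8  3  2  7  7  3  9  2  4  5  7  6 13 12  5  3  3]
 [ 5  2  3  5  9  4  2  5  2  3  3  4  6  9 11 14  9  8  5 14  4  8]]
```

```bash
python3 - <<'E'
from h import *
s=env.camera_model('side')
p=np.array([.175,-.6255,.1923]);r=Ro.from_euler('xyz',[180,0,15.6],degrees=True)
for y in (-.0435,-.0585,.0435,.0585):
  for z in (0,-.019,-.07):print(y,z,np.round(proj(s,p+r.apply([0,y,z])),0).tolist())
p,r=tool()
for y in(-.015,0,.015):
  for z in (0,-.019,-.07):print('now',y,z,np.round(proj(s,p+r.apply([0,y,z])),0).tolist())
# rows of dark pixels now vs side0
a=cv2.imread('pics/side0.png').astype(int);b=env.read_camera('side')[:,:,::-1].astype(int)
d=(np.abs(a-b).max(2)>40)[160:192,284:322];print('\n'.join(f'{160+i} '+''.join('#' if v else '.' for v in q) for i,q in enumerate(d)))
d=(b.max(2))[160:192,284:322];print('\n'.join(f'{160+i} '+''.join('#' if v<50 else '+' if v<120 else '.' for v in q) for i,q in enumerate(d)))
E
```

```text
-0.0435 0 [[226.0, 388.0]]
-0.0435 -0.019 [[226.0, 375.0]]
-0.0435 -0.07 [[224.0, 338.0]]
-0.0585 0 [[220.0, 382.0]]
-0.0585 -0.019 [[219.0, 369.0]]
-0.0585 -0.07 [[217.0, 332.0]]
0.0435 0 [[268.0, 427.0]]
0.0435 -0.019 [[268.0, 413.0]]
0.0435 -0.07 [[267.0, 374.0]]
0.0585 0 [[276.0, 435.0]]
0.0585 -0.019 [[276.0, 421.0]]
0.0585 -0.07 [[275.0, 381.0]]
now -0.015 0 [[305.0, 185.0]]
now -0.015 -0.019 [[302.0, 178.0]]
now -0.015 -0.07 [[293.0, 161.0]]
now 0 0 [[308.0, 187.0]]
now 0 -0.019 [[305.0, 180.0]]
now 0 -0.07 [[296.0, 162.0]]
now 0.015 0 [[310.0, 189.0]]
now 0.015 -0.019 [[307.0, 182.0]]
now 0.015 -0.07 [[298.0, 164.0]]
160 ......................................
161 ..#...................................
162 ..#..................#................
163 ...#..................................
164 ...#............##....................
165 ....#..#############..................
166 ....################..................
167 .....#############..#.................
168 .....#.########.......................
169 .......######..#......................
170 .......##########................
[... 1584 characters left out ...]
+#####+####+
176 ######++++++#############+#++#+###+##+
177 ####+#+++++++#######++###+##+########.
178 ###+##++++++++#####+++#####++#+######+
179 ########++++++++###+.++########+#+###.
180 ###++###+++++++++++++++###++#+#+####+.
181 ########+++##++++++++++##+##+#+##+##+.
182 #+#########+++++++++++++++#####+####+.
183 ###########+.+++++++++.+###+########+.
184 #####+#++##++++++++++..++###+++#++##+.
185 #####+####+#+++++++++.+++##++##+###+..
186 ##+#+#######+++++++++++++####++####+..
187 +##++##+####+++++++++++##+#+###+###+..
188 #######+###+++++++++++++#######++##...
189 ##+##+##++#+++++++++++++###+#+#+###+..
190 #######+###+++++++++++++####+#+####...
191 ##+#+#+####+++++++++++++++#+######+...
```

Visible tips end about 20 mm short of the TCP, so the fingers passed over the plate without touching it. I'll go back and push again 20 mm lower.

>>> step_arm(moves=[{"dp": [-1,0,-40],"dr": [0,0,0],"fingers": 1},{"dp": [0,-48,0],"dr": [0,0,0],"fingers": 1},{"dp": [0,-48,0],"dr": [0,0,0],"fingers": 1},{"dp": [0,0,20],"dr": [0,0,0],"fingers": 1},{"dp": [0,0,20],"dr": [0,0,0],"fingers": 1}])

```text
time_s: 5.5
tool_pos: [0.5461, 0.1926, 0.1895]
tool_rot: [-180.0, -26.1, 0.9]
force: [0.1, 0.3, 0.4]
grip_width: 0.0003
grasp_force: 0.0
```

>>> step_arm(moves=[{"dp": [0,15,0],"dr": [0,0,0],"fingers": 1},{"dp": [0,12,0],"dr": [0,0,0],"fingers": 1},{"dp": [0,19,1],"dr": [0,0,0],"fingers": 1},{"dp": [0,17,3],"dr": [0,0,0],"fingers": 1},{"dp": [0,0,0],"dr": [0,0,0],"fingers": 1}])

```text
time_s: 6.12
tool_pos: [0.5486, 0.1273, 0.1858]
tool_rot: [-180.0, -26.0, 0.7]
force: [0.6, -1.3, -0.3]
grip_width: 0.0005
grasp_force: 0.0
```

```bash
python3 - <<'E'
from h import *
print(cl(),env.get_obs()['force'],env.get_obs()['wrist_torque'])
a=cv2.imread('pics/side0.png').astype(int);b=env.read_camera('side')[:,:,::-1].astype(int)
d=(np.abs(a-b).max(2)>40)[160:212,284:322];print('\n'.join(f'{160+i} '+''.join('#' if v else '.' for v in q) for i,q in enumerate(d)))
E
```

```text
[-1.1 90.3 88.2] [ 0.64000227 -1.27417197 -0.34423995] [ 0.06080178  0.51866697 -0.00777962]
160 ......................................
161 ..............#.......................
162 ..............#.......................
163 ..............#.......................
164 .......#..............................
165 ...##..########.......................
166 #.#..###########......................
167 ..#..##########.......................
168 ..#....########.......................
169 .....#.#######.#......................
170 ......##########......................
171 .....###########..###.................
172 .....##.########.####.................
173 .........############.................
174 ......#..#########.##.................
175 ......#.....######...#................
176 ......##......###..####...............
177 .......##.....##..####................
178 ........##.......###.#................
179 .........###.....######...............
180 .........#..#....#######..............
181 ..................######..............
182 ............#......######.............
183 ...........##.
[... 528 characters left out ...]
............
196 ................#.....#####...........
197 ................##...######...........
198 ................##..###..###..........
199 ................###.########..........
200 .................##.#########.........
201 ....................########..........
202 ....................#######..#........
203 ...................#.####...##........
204 ...................#.##...###.........
205 .....................##.###...........
206 .......................#....##.#......
207 ..........................##..##......
208 .........................##.###.......
209 ............................##........
210 ......................................
211 ......................##..............
```

The strap is moving now, so I'll continue along the arc.

>>> step_arm(moves=[{"dp": [1,18,7],"dr": [0,0,0],"fingers": 1},{"dp": [0,15,9],"dr": [0,0,0],"fingers": 1},{"dp": [0,14,11],"dr": [0,0,0],"fingers": 1},{"dp": [0,12,13],"dr": [0,0,0],"fingers": 1},{"dp": [0,10,14],"dr": [0,0,0],"fingers": 1}])

```text
time_s: 6.8
tool_pos: [0.5745, 0.0579, 0.1365]
tool_rot: [-180.0, -26.0, 0.7]
force: [0.2, 0.3, 1.6]
grip_width: 0.0005
grasp_force: 0.7
```

```bash
python3 - <<'E'
from h import *
print(cl(),env.get_obs()['force'],env.get_obs()['wrist_torque'])
E
```

```text
[-0.5 20.5 33.1] [0.22046529 0.27033873 1.61673603] [0.18097064 0.30454982 0.09346814]
```

Contact is about 1.6 N upward, as expected. Next is slow pressing to the stop.

>>> step_arm(moves=[{"dp": [0,8,15],"dr": [0,0,0],"fingers": 1},{"dp": [0,5,12],"dr": [0,0,0],"fingers": 1},{"dp": [0,0,2],"dr": [0,0,0],"fingers": 1},{"dp": [0,0,2],"dr": [0,0,0],"fingers": 1},{"dp": [0,0,0],"dr": [0,0,0],"fingers": 1}])

```text
time_s: 7.42
tool_pos: [0.5876, 0.0463, 0.1094]
tool_rot: [180.0, -26.0, 0.8]
force: [0.1, 0.4, -0.1]
grip_width: 0.0008
grasp_force: 0.0
```

```bash
python3 - <<'E'
from h import *
print(cl(),env.get_obs()['force'],env.get_obs()['wrist_torque'])
E
```

```text
[-0.8  8.7  3.1] [ 0.06514356  0.43720602 -0.11671924] [-0.05615313  0.52442772 -0.05022886]
```

>>> step_arm(moves=[{"dp": [0,0,1],"dr": [0,0,0],"fingers": 1},{"dp": [0,0,1],"dr": [0,0,0],"fingers": 1},{"dp": [0,0,1],"dr": [0,0,0],"fingers": 1},{"dp": [0,0,0.5],"dr": [0,0,0],"fingers": 1},{"dp": [0,0,0.5],"dr": [0,0,0],"fingers": 1}])

```text
time_s: 8.05
tool_pos: [0.5897, 0.0456, 0.1061]
tool_rot: [180.0, -26.0, 0.7]
force: [-1.5, -1.7, 3.1]
grip_width: 0.0005
grasp_force: 1.9
```

```bash
python3 - <<'E'
from h import *
print(cl(),env.get_obs()['force'],env.get_obs()['wrist_torque'])
E
```

```text
[-0.4  7.9 -0.8] [-1.5046828  -1.67837636  3.12383913] [-0.32417075  0.59089787 -0.28061381]
```

>>> step_arm(moves=[{"dp": [0,0,0.5],"dr": [0,0,0],"fingers": 1},{"dp": [0,0,0.5],"dr": [0,0,0],"fingers": 1},{"dp": [0,0,0.5],"dr": [0,0,0],"fingers": 1},{"dp": [0,0,0.5],"dr": [0,0,0],"fingers": 1},{"dp": [0,0,0],"dr": [0,0,0],"fingers": 1}])

```text
time_s: 8.68
tool_pos: [0.5905, 0.0457, 0.1042]
tool_rot: [180.0, -26.0, 0.7]
force: [-1.9, -3.4, 3.8]
grip_width: 0.0003
grasp_force: 2.3
```

```bash
python3 - <<'E'
from h import *
print(cl(),env.get_obs()['force'],env.get_obs()['wrist_torque'])
E
```

```text
[-0.4  7.9 -2.9] [-1.91143817 -3.3642868   3.83060182] [-0.72248652  0.45194242 -0.30918121]
```

>>> step_arm(moves=[{"dp": [0,0,0.5],"dr": [0,0,0],"fingers": 1},{"dp": [0,0,0.5],"dr": [0,0,0],"fingers": 1},{"dp": [0,0,0.5],"dr": [0,0,0],"fingers": 1},{"dp": [0,0,0.5],"dr": [0,0,0],"fingers": 1},{"dp": [0,0,0],"dr": [0,0,0],"fingers": 1}])

```text
time_s: 9.3
tool_pos: [0.5914, 0.0454, 0.1025]
tool_rot: [180.0, -26.0, 0.7]
force: [-2.5, -4.7, 5.3]
grip_width: 0.0004
grasp_force: 2.9
```

```bash
python3 - <<'E'
from h import *
print(cl(),env.get_obs()['force'],env.get_obs()['wrist_torque'])
im=env.read_camera('side')[185:260,290:370,::-1];cv2.imwrite('pics/cl.png',cv2.resize(im,(640,600),interpolation=3))
E
```

```text
[-0.5  7.7 -4.8] [-2.54697688 -4.74494998  5.2589607 ] [-0.91508262  0.44768207 -0.44002522]
```

The lateral force is growing, so the finger side may be wedged against the strap's arch. I'll lift, move over the plate's middle and press again.

>>> step_arm(moves=[{"dp": [0,0,-8],"dr": [0,0,0],"fingers": 1},{"dp": [0,10,0],"dr": [0,0,0],"fingers": 1},{"dp": [0,0,4],"dr": [0,0,0],"fingers": 1},{"dp": [0,0,2],"dr": [0,0,0],"fingers": 1},{"dp": [0,0,0],"dr": [0,0,0],"fingers": 1}])

```text
time_s: 9.98
tool_pos: [0.5902, 0.0363, 0.1034]
tool_rot: [-180.0, -26.0, 0.7]
force: [0.6, 0.0, -0.8]
grip_width: 0.0
grasp_force: 0.0
```

```bash
python3 - <<'E'
from h import *
print(cl(),env.get_obs()['force'],env.get_obs()['wrist_torque'])
s=env.camera_model('side');print(np.round(proj(s,np.array([W((0,0,22)),W((14,-14,22)),W((-14,-14,22)),W((0,0,0))])),0).tolist())
im=env.read_camera('side')[185:260,290:370,::-1];cv2.imwrite('pics/cl2.png',cv2.resize(im,(640,600),interpolation=3))
E
```

```text
[-1.2 -1.4 -3.4] [ 0.55805991  0.01381276 -0.84627898] [0.03137873 0.45116344 0.03081547]
[[329.0, 218.0], [337.0, 217.0], [327.0, 223.0], [333.0, 225.0]]
```

>>> step_arm(moves=[{"dp": [0,0,1],"dr": [0,0,0],"fingers": 1},{"dp": [0,0,1],"dr": [0,0,0],"fingers": 1},{"dp": [0,0,1],"dr": [0,0,0],"fingers": 1},{"dp": [0,0,1],"dr": [0,0,0],"fingers": 1},{"dp": [0,0,0],"dr": [0,0,0],"fingers": 1}])

```text
time_s: 10.65
tool_pos: [0.592, 0.0358, 0.1013]
tool_rot: [179.9, -26.0, 0.7]
force: [-9.5, -0.7, 11.3]
grip_width: 0.0006
grasp_force: 7.2
```

```bash
python3 - <<'E'
from h import *
print(cl(),env.get_obs()['force'],env.get_obs()['wrist_torque'])
im=env.read_camera('side')[185:260,290:370,::-1]
g=cv2.cvtColor(im,cv2.COLOR_BGR2GRAY)[20:60:1,20:60]
print('\n'.join(f'{205+i} '+''.join(' .:-=+*#%@'[min(9,v//26)] for v in q) for i,q in enumerate(g)))
E
```

```text
[-0.6 -1.9 -6.1] [-9.49095962 -0.66066943 11.34735713] [-0.12563439  1.41221925 -0.09156201]
205 .-=-:...................................
206 -=+=-...................................
207 =+*+-:..................................
208 -=**+-..................................
209 -:-**=:..............::.................
210 -..=*+-..............:-:...............:
211 :..:===:.............:-:..............:=
212 ....:-=-..............::.............:=+
213 .....:--:..............:.............-++
214 :.....:--:..........................:-=+
215 :::....:--::.... ...................::--
216 ::::....:---:...........:-: .......:::::
217 .::::...::---:.........:-=:.....::::::::
218 ..:::....:---:........-=++=....:::::::::
219 ...::.....:::::......:=**#*=..::::::::::
220 ...:::.....::-::...::--=*@@*-:::::::::::
221 ....::.....:---::::--:::+@@#=:::::::::::
222 .....:......:---::--::::=#%#+-:::::::::=
223 ......:......:-----:::::-+**+-:::::::--+
224 ..............:-----:-:-=++==-::::::-=++
225 .............:::-----:::-++=---::::-++++
226 ............:---------::-------:::=+++++
227 ...........:----:-----::::::---:-=++++++
228 ..........:----::-----:::::-----=+++++++
229 ..........::--:::---::-:::------+**+++++
230 .........::::---:------:::-+----+##*++++
231 ........::::::--:-::------=+=---=##+**++
232 .......::-::::-::::::---=-==----=+==***+
233 .....:::::::-:::--::::--=----------+#%#*
234 ...:::::::::-::----:::------------=#%@%*
235 ...:::::::::::::--:::::-----------=%@@%*
236 :.:::::::::::::-:-:-:::-----------+%%#+-
237 :::::::::::::::::-:--::---------+*##*+--
238 :::::::::::::::::-----::-------+*##+=--=
239 :::::::::::::::::--=--:------=*##*+=-===
240 :::::::::::::::::--=-::-:--=+###+--==+==
241 ::::::::::::::::::--:::---+*##*+=-=++=-:
242 ::::::::::::::::::--:::-=*###+--==+=--:.
243 -::::::::::::::::::::-=+#%#+=--=+==-::.:
244 =-:::::::::::::::::::-*#%#+--==+=-::::::
```

The force rose sharply to 14 N at a stiff stop. I'll lift away towards the pin and check the strap.

>>> step_arm(moves=[{"dp": [0,0,-45],"dr": [0,0,0],"fingers": 1},{"dp": [0,0,-60],"dr": [0,0,0],"fingers": 1},{"dp": [0,37,-10],"dr": [0,-0.151,0],"fingers": 1},{"dp": [0,37,-10],"dr": [0,-0.151,0],"fingers": 0.6},{"dp": [0,37,-10],"dr": [0,-0.151,0],"fingers": 0.5}])

```text
time_s: 11.32
tool_pos: [0.5392, -0.0771, 0.2252]
tool_rot: [179.9, 0.0, 0.7]
force: [-0.2, 0.6, 0.1]
grip_width: 0.0133
grasp_force: 0.0
```

>>> step_arm(moves=[{"dp": [0,10,0],"dr": [0,0,0],"fingers": 0.4},{"dp": [0,10,0],"dr": [0,0,0],"fingers": 0.4},{"dp": [0,0,0],"dr": [0,0,-0.056],"fingers": 0.4},{"dp": [0,0,0],"dr": [0,0,-0.056],"fingers": 0.4},{"dp": [0,0,0],"dr": [0,0,0],"fingers": 0.4}])

```text
time_s: 11.95
tool_pos: [0.5383, -0.0948, 0.2237]
tool_rot: [180.0, -0.1, 7.2]
force: [0.3, 0.4, 0.1]
grip_width: 0.0515
grasp_force: 0.0
```

```bash
python3 - <<'E'
from h import *
import pickle
print(tool()[0],tool()[1].as_euler('xyz',degrees=True))
c=env.camera_model('wrist');im=env.read_camera('wrist')[:,:,::-1];pickle.dump(c,open('w3.pkl','wb'))
cv2.imwrite('pics/w3.png',im)
q=proj(c,np.array([C0,W((0,0,22)),[.565,-.197,.008]]));print(q)
x,y=q[1].astype(int);o=np.zeros((600,800,3),np.uint8)
a=cv2.resize(im[max(0,y-60):y+60,max(0,x-80):x+80],(800,600),interpolation=cv2.INTER_CUBIC);cv2.imwrite('pics/w3c.png',a);print(x,y)
E
```

```text
[ 0.53829802 -0.09479504  0.22368269] [ 1.79952628e+02 -1.31047192e-01  7.19431400e+00]
[[151.52767548 139.1794131 ]
 [139.96508148 153.19337225]
 [423.74131998 194.83097508]]
139 153
```

View pics/w3c.png

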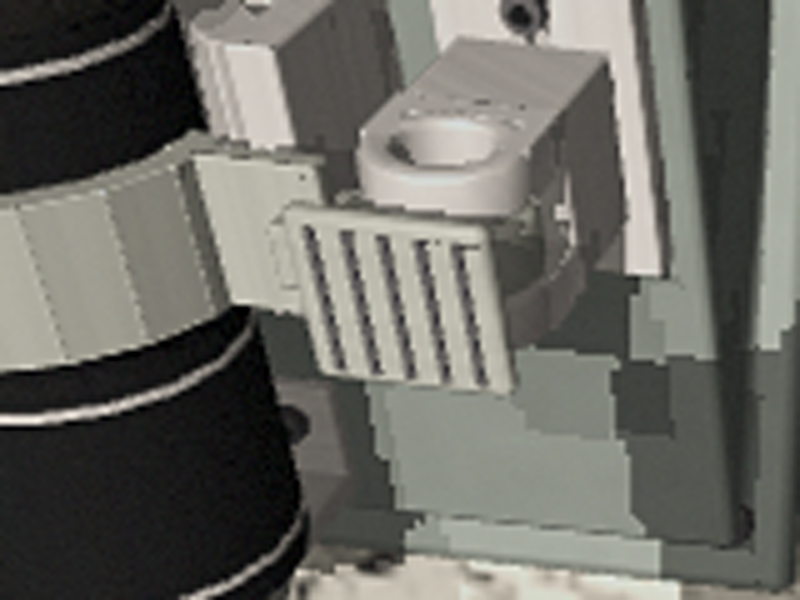

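The strap is fully closed. The thumb plate's centre is at crop (400,298), and I predicted (400,300) for angle 0. Next I'll measure the pin from this frame.

```bash
python3 - <<'E'
from h import *
import pickle
for wn in ('w1','w3'):
    c=pickle.load(open(wn+'.pkl','rb'));im=cv2.imread(f'pics/{wn}.png')
    q=proj(c,np.array([[.612,-.191,.008],[.52,-.204,.008]]));x0,y0=(q.min(0)-14).astype(int);x1,y1=(q.max(0)+14).astype(int);y1=min(y1,262)
    sub=im[y0:y1,x0:x1];
    bench=np.array([200,215,215]);g=sub.max(2)
    hd=(g<100).astype(np.uint8);n,l,s,ce=cv2.connectedComponentsWithStats(hd);i=1+np.argmax(s[1:,4])
    hp=np.argwhere(l==i)[:,::-1]+[x0,y0]
    r=cv2.minAreaRect(hp.astype(np.float32));print(wn,'handle rect',r)
    if wn=='w3':
        print(x0,y0);print('\n'.join(f'{y0+k} '+''.join(' .:-=+*#%@'[min(9,v//26)] for v in w) for k,w in enumerate(g)))
E
```

```text
w1 handle rect ((384.7490539550781, 166.07620239257812), (38.5430793762207, 19.228425979614258), 82.56858825683594)
w3 handle rect ((423.0, 170.0), (44.0, 24.0), 90.0)
408 132
132 %%%%%%%%%%%%%%%%%%%%%%%%%%%%%%%%
133 %%%%%%%%%%%%%%%%%%%%%%%%#%%%%%%%
134 %%%%%%%%%%%%%%%%%%%%%%%%#%%%%%%%
135 %%%%%%%%%%%%%%%%%%%%%%%%%%%%%%%%
136 #####%%%%%%%%%%%%%%%%%%%%%%%%%%%
137 ###*#%%%%%%%%%%%%%%%%%%%%%%%%%%%
138 %%##%%%%%%%%%%%%%%%%%%%%%%%%%%%%
139 %%%%%%%%%%%%%%%%%%%%%%%%%##%%%%%
140 %%%%%%%%%%%%%%%%%%%%%%%%#**%%%%%
141 %%%%%%%%%%%%%%%%%%%%%%%#*=+*#%%%
142 %%%%%%%%##%%%%%%%%%%%%##+:-+*#%%
143 %%%%%%%%#**###%%%%%%%##*=:-=*#%%
144 %%%%%%%%#++*###%%%%%%%#*=--=*#%%
145 %%%%%%%##+*#%%%%%%%%%%%#*+++*#%%
146 %%%%%%%%###%%%%%%%%%%%%%#**+#%%%
147 %%%%%%%%%%%%%%%+==+=#####*###%%%
148 %%%%%+=+-....:            :*%%%%
149 %%%+++-    . ..............+%%%%
150 ##%++=.  ..:::::::::::::::  *%%%
151 ##%+=-.  .:----------::::::.#%%%
152 *#%*=:   .:---------:::::::.#%%#
153 #%%*=:   .:---------:::::::.#%%%
154 %%++=:   .:---------:-::::: *%%%
155 %%%%=:   .:---------:::::::.*%%%
156 %%%%=:   .:---------::::::: *%%%
[... 2815 characters left out ...]
3 %%%%%%%%%=-=+*######*%%%%%%%##*#
234 %%%%%%%%%*=-+*#####**%%%%%%%#***
235 %%%%%%%%%%%=+*#####*#%%%%%%%##**
236 %%%%%%%%%%+==+####**%%%%%%%%##**
237 %%%%%%%%%%%%*+*###*#%%%%%%%%%##*
238 %%%%%%%%%%%%#+*##**%%%%%%%%%%###
239 %%%%%%%%%%%%%#*###%%%%%%##%%%%%%
240 %###%%%%%%%%%%%%%%%%%%#*++*#%%%#
241 #**#%%%%%%%%%%%%%%%%%%#+=-=*###*
242 ###%%%%%%%%%%%%%%%%%%%*=:..=*##%
243 %%%%%%%%%%%%%%%%%%%%%%*=-::=*#%%
244 %%%%%%%%%%%%%%%%%%%%%%#*+-=*##%%
245 %%%%%%%%%%%%%%%%%%%%%%%%#**##%%%
246 %%%%%%%%%%%%%%%%%%%%%%%%%%%%%%%%
247 %%%%%%%%%%%%%%%%%%%%%%%%%%%%%%%%
248 %%%%%%%%%%%%%%%%%%%%%%%%%%%%%%##
249 %%%%%%%%%%%%%%%%%%%%%%%%%%%%%%%%
250 %%%%%%%%%%%%%%%%%%%%%%%%%%%%%%%%
251 %%%%%%%%%%%%%%%%%%%%%%%%%%%%%%%%
```

```bash
python3 - <<'E'
from h import *
import pickle
c=pickle.load(open('w3.pkl','rb'))
N=onz(c,(423.2,239.6),.008);S=onz(c,(423.5,196),.008)
H1=onz(c,(435.9,153),.014);H2=onz(c,(434.7,186),.014);E=onz(c,(425,148),.016);SH=onz(c,(423.5,190.5),.010)
H3=onz(c,(417.6,153),.014);H4=onz(c,(417.6,186),.014)
print(N,S,H1,H2,E,SH,H3,H4)
for a,b in((S,N),(H1,H2),(E,N),(H3,H4)):
    d=b-a;print(np.degrees(np.arctan2(d[1],d[0]))+180,np.linalg.norm(d))
R=Ro.from_euler('xyz',[180,0,7.2],degrees=True)
g=N+R.apply([.069,0,0]);print('handle mid',g, 'mid of edges',(H1+H2+H3+H4)/4)
delta([g[0],g[1],.05],R)
E
```

```text
[ 0.51909627 -0.20514     0.008     ] [ 0.56380341 -0.19697917  0.008     ] [ 0.60714516 -0.19947897  0.014     ] [ 0.57556746 -0.20449706  0.014     ] [ 0.61044329 -0.18757695  0.016     ] [ 0.56944574 -0.19540243  0.01      ] [ 0.60490935 -0.18184099  0.014     ] [ 0.57343747 -0.18769538  0.014     ]
10.344861845416233 0.045445880056099945
9.029505642078163 0.031973940774176556
10.88329679939028 0.09336347214097256
10.537698215122361 0.032011760417347816
handle mid [ 0.58755218 -0.196492    0.008     ] mid of edges [ 0.59026486 -0.1933781   0.014     ]
dp mm [ 35.7 106.7 173.9] dr [ 0.0008 -0.0022 -0.0008] steps dist 3.3138819886604978
```

The pin's yaw is about 9.8°, with the handle's middle at about (0.587, -0.193). I'll move above it.

>>> step_arm(moves=[{"dp": [12,35,10],"dr": [0,0,0],"fingers": 0.4},{"dp": [12,35,30],"dr": [0,0,0],"fingers": 0.4},{"dp": [12,34,45],"dr": [0,0,0],"fingers": 0.4},{"dp": [0,0,50],"dr": [0,0,-0.045],"fingers": 0.4},{"dp": [0,0,30],"dr": [0,0,0],"fingers": 0.4}])

```text
time_s: 12.62
tool_pos: [0.586, -0.1941, 0.0555]
tool_rot: [-179.9, 0.1, 9.7]
force: [-0.9, 0.4, 0.3]
grip_width: 0.0525
grasp_force: 0.0
```

```bash
python3 - <<'E'
from h import *
print(env.get_obs()['force'])
delta([.5873,-.1934,0],Ro.from_euler('xyz',[180,0,9.8],degrees=True))
E
```

```text
[-0.92380512  0.43175004  0.31860376]
dp mm [ 1.5 -0.4 55.5] dr [-0.0014  0.0016 -0.0023] steps dist 0.8876888110007928
```

>>> step_arm(moves=[{"dp": [1,0,25],"dr": [0,0,0],"fingers": 0.4},{"dp": [0,0,20],"dr": [0,0,0],"fingers": 0.4},{"dp": [0,0,7],"dr": [0,0,0],"fingers": 0.4},{"dp": [0,0,4],"dr": [0,0,0],"fingers": 0.4},{"dp": [0,0,4],"dr": [0,0,0],"fingers": 0.4}])

```text
time_s: 13.25
tool_pos: [0.5897, -0.1945, -0.0008]
tool_rot: [179.9, -0.2, 9.7]
force: [-1.1, 0.7, -0.3]
grip_width: 0.0524
grasp_force: 0.0
```

>>> step_arm(moves=[{"dp": [0,0,2.5],"dr": [0,0,0],"fingers": 0.4},{"dp": [0,0,2.5],"dr": [0,0,0],"fingers": 0.4},{"dp": [0,0,1],"dr": [0,0,0],"fingers": 0.4},{"dp": [0,0,0],"dr": [0,0,0],"fingers": 0.4},{"dp": [0,0,0],"dr": [0,0,0],"fingers": 0.4}])

```text
time_s: 13.88
tool_pos: [0.5889, -0.1943, -0.0076]
tool_rot: [180.0, -0.1, 9.7]
force: [0.4, 0.6, -0.4]
grip_width: 0.0522
grasp_force: 0.0
```

```bash
python3 - <<'E'
from h import *
o=env.get_obs();print(o['force'],o['tool_pos'])
E
```

```text
[ 0.37595391  0.57448778 -0.38143375] [ 0.58894202 -0.19429448 -0.00757968]
```

>>> step_arm(moves=[{"dp": [-1,0,2],"dr": [0,0,0],"fingers": 0.4},{"dp": [0,0,2],"dr": [0,0,0],"fingers": 0.4},{"dp": [0,0,1.5],"dr": [0,0,0],"fingers": 0.4},{"dp": [0,0,0],"dr": [0,0,0],"fingers": 0.4},{"dp": [0,0,0],"dr": [0,0,0],"fingers": 0.4}])

```text
time_s: 14.5
tool_pos: [0.5879, -0.1944, -0.0132]
tool_rot: [180.0, -0.1, 9.7]
force: [-0.9, -0.1, 0.5]
grip_width: 0.0519
grasp_force: 0.0
```

>>> step_arm(moves=[{"dp": [0,0,1],"dr": [0,0,0],"fingers": 0.4},{"dp": [0,0,1],"dr": [0,0,0],"fingers": 0.4},{"dp": [0,0,1],"dr": [0,0,0],"fingers": 0.4},{"dp": [0,0,0],"dr": [0,0,0],"fingers": 0.4},{"dp": [0,0,0],"dr": [0,0,0],"fingers": 0.4}])

```text
time_s: 15.12
tool_pos: [0.5879, -0.1944, -0.0162]
tool_rot: [180.0, -0.1, 9.7]
force: [-0.5, 0.2, -1.5]
grip_width: 0.0521
grasp_force: 0.0
```

>>> step_arm(moves=[{"dp": [0,0,1],"dr": [0,0,0],"fingers": 0.4},{"dp": [0,0,1],"dr": [0,0,0],"fingers": 0.4},{"dp": [0,0,0],"dr": [0,0,0],"fingers": 0.4},{"dp": [0,0,0],"dr": [0,0,0],"fingers": 0.4},{"dp": [0,0,0],"dr": [0,0,0],"fingers": 0.4}])

```text
time_s: 15.75
tool_pos: [0.5879, -0.1944, -0.0181]
tool_rot: [180.0, -0.1, 9.7]
force: [0.1, -0.1, 0.2]
grip_width: 0.0524
grasp_force: 0.0
```

>>> step_arm(moves=[{"dp": [0,0,1],"dr": [0,0,0],"fingers": 0.4},{"dp": [0,0,1],"dr": [0,0,0],"fingers": 0.4},{"dp": [0,0,0],"dr": [0,0,0],"fingers": 0.4},{"dp": [0,0,0],"dr": [0,0,0],"fingers": 0.4},{"dp": [0,0,0],"dr": [0,0,0],"fingers": 0.4}])

```text
time_s: 16.38
tool_pos: [0.5879, -0.1944, -0.0202]
tool_rot: [180.0, -0.1, 9.7]
force: [-0.6, -0.5, -0.1]
grip_width: 0.0523
grasp_force: 0.0
```

>>> step_arm(moves=[{"dp": [0,0,1],"dr": [0,0,0],"fingers": 0.4},{"dp": [0,0,1],"dr": [0,0,0],"fingers": 0.4},{"dp": [0,0,1],"dr": [0,0,0],"fingers": 0.4},{"dp": [0,0,0],"dr": [0,0,0],"fingers": 0.4},{"dp": [0,0,0],"dr": [0,0,0],"fingers": 0.4}])

```text
time_s: 17.0
tool_pos: [0.5879, -0.1944, -0.0232]
tool_rot: [180.0, -0.1, 9.7]
force: [-0.7, 0.1, -0.6]
grip_width: 0.052
grasp_force: 0.0
```

```bash
python3 - <<'E'
from h import *
o=env.get_obs();print(o['force'],o['tool_pos'])
E
```

```text
[-0.72493703  0.13808145 -0.59860247] [ 0.58792375 -0.19440945 -0.0231774 ]
```

>>> step_arm(moves=[{"dp": [0,0,0],"dr": [0,0,0],"fingers": 0.7},{"dp": [0,0,0],"dr": [0,0,0],"fingers": 0.9},{"dp": [0,0,0],"dr": [0,0,0],"fingers": 1},{"dp": [0,0,0],"dr": [0,0,0],"fingers": 1},{"dp": [0,0,0],"dr": [0,0,0],"fingers": 1}], squeeze=30)

```text
time_s: 17.62
tool_pos: [0.5879, -0.1944, -0.0232]
tool_rot: [180.0, -0.1, 9.7]
force: [0.2, 0.3, 0.1]
grip_width: 0.0199
grasp_force: 30.0
```

>>> step_arm(moves=[{"dp": [0,0,0],"dr": [0,0,0],"fingers": 1},{"dp": [0,0,-20],"dr": [0,0,0],"fingers": 1},{"dp": [0,0,-40],"dr": [0,0,0],"fingers": 1},{"dp": [0,0,-50],"dr": [0,0,0],"fingers": 1},{"dp": [0,0,-50],"dr": [0,0,0],"fingers": 1}])

```text
time_s: 18.25
tool_pos: [0.5878, -0.1944, 0.1398]
tool_rot: [180.0, -0.1, 9.7]
force: [1.0, -0.5, -1.3]
grip_width: 0.0196
grasp_force: 30.0
```

```bash
python3 - <<'E'
from h import *
import pickle
o=env.get_obs();print(o['force'],o['grip_width'],o['tool_pos'],o['tool_rot'])
c=env.camera_model('wrist');im=env.read_camera('wrist')[:,:,::-1];cv2.imwrite('pics/w4.png',im)
p,r=tool();print(proj(c,np.array([p+r.apply([x,0,-.031]) for x in (-.071,-.021,.021)])))
s=env.camera_model('side');
q=proj(s,np.array([p+r.apply([-.069,0,-.031]),p+r.apply([.021,0,-.031]),p]));print('side',q)
b=env.read_camera('side');x,y=q.mean(0).astype(int)
a=b[y-25:y+25,x-45:x+45].max(2);print(x-45);print('\n'.join(f'{y-25+k} '+''.join(' .:-=+*#%@'[min(9,v//26)] for v in w) for k,w in enumerate(a)))
E
```

```text
[ 1.04820895 -0.45190818 -1.31800902] 0.019598655293008454 [ 0.58778937 -0.19435133  0.13981561] [ 1.79952287e+02 -1.20142169e-01  9.73798766e+00]
[[324.10931173 448.59870366]
 [324.51677237 348.05102551]
 [324.90912748 251.23088784]]
side [[355.0962584  239.1965997 ]
 [390.92308516 229.69185934]
 [382.10697006 245.96284876]]
331
213 -::.............-++*#@@@@@@@@@@@@@@@@@@@@%=....................................:-=+*#%%%@@
214 +=::...........:-++++#%@@@@@@@@@@@@@@@@@@%=.................... .-:.......::--=*+#%%%@@@@@
215 +==-:..........::--=++*#@@@@@@@@@@@@@@@@@@=.....................-+=:...::-+***#%%%%%%%@%@@
216 ++++-........::::::==++*#%@@@@@@@@@@@@@%%%=. ...................=#*=--+**#%%%%%@@@%%%%%%%@
217 +**+=:.....:::::::::-++++*#@@@@@@@@@@@@@@%=.....................-*#**#%@@@@@%%%@@@@%%%%%%%
218 ***++-.....:::::::::-++++++#@@@@@@@@@%@@@%=.....................:=+*%@@@@@@%%%%@%@@@%%%%%%
219 **+*##-..:::::::::::-+++++++#%%%###**#@@@@+.....................:--+#@@@@@@@@@@@%@@%%%%%@%
220 *==#@@*-::::::::::::=++++++++*+++====*@@@@+:...................:----*@@@@@%@@@%%@@@%@@@%%%
221 -:-*
[... 3281 characters left out ...]
@@@@@#*=--::-=+*##+==---=#%@@@@@@@@
256 ::::::::::::::::::::::::::::::::::::::=%@@@@@@@@@@@@@@@@@@@@@%*++=-----===-====#@@@@%@@@@@
257 ::::::::::::::::::::::::::::::::::::::=#%%@@@@@@@@@@@@@@@@@@@%%%%#*=------=*###@@@@@%@@@@@
258 :::::::::::::::::::::::::::::::::----=+**#%@@@@@@@@@@@@@@@@@@@@@@@%#*+===*#@@@@@@@@@@@@@@@
259 ::::::::::::::::::::::::::::----==++++**++#@@@@@@@@@@@@@@@@@@@@%%@@@@####@@@@@%%%@@@@@@@@@
260 ::::::::::::::::::::::----===++++***++++=-+%@@@%%@@@@@@@@@@@@@%%%%@@@@@@@@@@@@%%@@@@@@@@@@
261 ::::::::::::::::----==++++***++++++==---:-+%@@@%%%@@@@@@@@@@@@@@@@@@@@@@@@@@@@@@@@@@@@@@@@
262 ::::::::::----===++++****++++=-----::::.:=#@@%%%@@@@@@@@@@@@@@@@@@@@@@@@@@@@@@@@@@@@@@@@@@
```

The pin is gripped at 19.6 mm width, level, with its axis 31 mm behind the TCP. I'll roll the tool 20° away from the lens so the gripper body clears it, then compute the approach.

```bash
sed -i 's/YAW=1.0/YAW=0.9/' h.py; cat >> h.py <<'E'
RI=lambda: RC()*Ro.from_euler('x',200,degrees=True)
def tcp(ox,oy=0,oz=0): # TCP world for pin origin at clevis (ox,oy,oz)
    return W((ox,oy,oz))+RI().apply([.0196,0,.0312])
def pinc(): # pin shoulder, nose in clevis mm
    p,r=tool();f=lambda v:np.round(RC().inv().apply(p+r.apply(v)-C0)*1000,1)
    return f([-.0196,0,-.0312]),f([-.0696,0,-.0312])
E
python3 - <<'E'
from h import *
print(pinc())
p,r=tool()
D=r.inv()*RI();print('total rot',D.as_rotvec(),np.degrees(D.magnitude()))
P1=tcp(85,-60,60)
print('dp in current tool',r.inv().apply(P1-p)*1000,P1)
P2=tcp(80,0,0);print('then in RI frame',RI().inv().apply(P2-P1)*1000,P2)
E
```

```text
(array([  11.7, -236.1,   71.7]), array([ -33. , -243.8,   92.8]))
total rot [0.31332619 0.46099813 0.07436364] 32.219517953692325
dp in current tool [ 109.40880448 -169.00184359  -34.44013346] [ 0.67112882 -0.01035744  0.18043005]
then in RI frame [ -5.         -35.86034865  76.90276585] [0.69199199 0.04997771 0.12431055]
```

>>> step_arm(moves=[{"dp": [27,-42,-9],"dr": [0,0,0],"fingers": 1},{"dp": [27,-42,-9],"dr": [0,0,0],"fingers": 1},{"dp": [27,-42,-9],"dr": [0,0,0],"fingers": 1},{"dp": [28,-43,-8],"dr": [0,0,0],"fingers": 1},{"dp": [0,0,0],"dr": [0.0783,0.1152,0.0186],"fingers": 1}])

```text
time_s: 18.98
tool_pos: [0.6691, 0.0045, 0.172]
tool_rot: [-175.0, -6.9, 9.3]
force: [-0.7, -0.3, -0.6]
grip_width: 0.0195
grasp_force: 30.0
```

>>> step_arm(moves=[{"dp": [0,0,0],"dr": [0.0783,0.1152,0.0186],"fingers": 1},{"dp": [0,0,0],"dr": [0.0783,0.1152,0.0186],"fingers": 1},{"dp": [0,0,0],"dr": [0.0783,0.1152,0.0186],"fingers": 1},{"dp": [0,0,0],"dr": [0,0,0],"fingers": 1},{"dp": [0,0,0],"dr": [0,0,0],"fingers": 1}])

```text
time_s: 19.6
tool_pos: [0.6674, -0.0086, 0.1732]
tool_rot: [-159.8, -25.3, 0.9]
force: [0.5, 0.2, -0.2]
grip_width: 0.0196
grasp_force: 30.0
```

```bash
python3 - <<'E'
from h import *
print(pinc());delta(tcp(80,0,0),RI());o=env.get_obs();print(o['force'],o['qpos'],o['grip_width'])
E
```

```text
(array([ 78.9, -58.3,  55.4]), array([ 28.9, -58.3,  56. ]))
dp mm [  2.2 -35.5  71.8] dr [-0.0033  0.0121 -0.0043] steps dist 1.2828402078389614
[ 0.50282282  0.24321194 -0.17972266] [ 31.90271564   8.25430225 -20.02560824 105.2936966  -29.56779812
  51.09133363 -56.3583381 ] 0.019595827588059427
```

>>> step_arm(moves=[{"dp": [2,-12,20],"dr": [-0.003,0.012,-0.004],"fingers": 1},{"dp": [0,-12,20],"dr": [0,0,0],"fingers": 1},{"dp": [0,-7,20],"dr": [0,0,0],"fingers": 1},{"dp": [0,-5,12],"dr": [0,0,0],"fingers": 1},{"dp": [0,0,0],"dr": [0,0,0],"fingers": 1}])

```text
time_s: 20.23
tool_pos: [0.6918, 0.052, 0.123]
tool_rot: [-159.9, -25.9, 1.0]
force: [-0.3, -0.5, -0.4]
grip_width: 0.0199
grasp_force: 30.0
```

```bash
python3 - <<'E'
from h import *
print(pinc());delta(tcp(80,0,0),RI());o=env.get_obs();print(o['force'],tool()[1].as_euler('xyz',degrees=True))
s=env.camera_model('side');p,r=tool()
print('pred',np.round(proj(s,np.array([p+r.apply(v) for v in ([-.0696,0,-.0312],[-.0196,0,-.0312],[.0224,0,-.0312])]+[C0,W((14.5,0,0))])),1).tolist())
b=env.read_camera('side')[205:236,318:375].max(2)
print(318);print('\n'.join(f'{205+k} '+''.join(' .:-=+*#%@'[min(9,v//26)] for v in w) for k,w in enumerate(b)))
E
```

```text
(array([79.4,  1.9, -1.1]), array([29.4,  1.9, -1. ]))
dp mm [ 0.7  1.5 -1.7] dr [-0.003   0.0014  0.0005] steps dist 0.03851116018101653
[-0.31386043 -0.45378468 -0.37438254] [-159.8552182   -25.93343544    0.95836916]
pred [[342.5, 218.6], [359.5, 207.6], [373.6, 198.5], [332.6, 225.0], [337.6, 221.8]]
318
205 ####+:....:.....................  -*####=........ .......
206 #####=:...::..................... :#@%#*-:...............
207 ###%#*-....::.....................:*@@%+-::..............
208 #####*+-. ..:.................. ..:*%#+-::......... .... 
209 #####**+:........................-=++=-::::.. .--:.......
210 ##****#*-.....:................::===-:::----::+##+: .....
211 ********=:.. .::..............:-----::--+###**%@@%=.....:
212 ******+++-:...................---:-::-=*%@@@@@@@@@*:..:=*
213 *****+==+=:..................:----::-+%@@@@@@@@@@@%+::=#@
214 ***++==+++-:::..............::--:::-+%@@@@@@@@@@@@@%**#@@
215 +*+===++++-::::::.........::::-:::-=#@@@@@@@@@@@@@@@%%@@@
216 -++++++=+=-:::::::..... .:-::::::-=+*#%@@@@@@@@@@@@@%%%@@
217 :=+++++==-::::::::.. ...::--:::::-+++**#@@
[... 431 characters left out ...]
::::::::-+*=-:=+*%
225 .....::---==-:-::-----:::::::-::---::::::::::::::-:-----=
226 ...:----------:::::---::::::--::-::::::::::::::::::::----
227 ..-+=---:-----:::::----::::-----:::::::::::-:::::::::----
228 .:=*+--:-------::::----::::---:::::::::::::--::::::::----
229 .::==---------:::-------:::::::::::::::::::::::::::::::--
230 :::------:----:---------:-::::::::::::::::::::::::::::::-
231 :---::::---:----------:----:::::::::::::::::::::::::::---
232 :--:::---::::----------:--:.::::::::::::::::::::::::-+**+
233 ::::-------::----:-------:::---:::::::::::::.:::::::-#@%#
234 :::-:----:-:::----:-------:----:::::::::::::::::::::=%@@%
235 ::::::::---:::-:---:---:-:--=---:::-:::::::::::::::.=@@@@
```

Next: correct the small offset, then feed in along tool -x while watching forces.

>>> step_arm(moves=[{"dp": [0,1.5,-1.7],"dr": [-0.003,0,0],"fingers": 1},{"dp": [0,0,0],"dr": [0,0,0],"fingers": 1},{"dp": [-6,0,0],"dr": [0,0,0],"fingers": 1},{"dp": [-6,0,0],"dr": [0,0,0],"fingers": 1},{"dp": [-5,0,0],"dr": [0,0,0],"fingers": 1}])

```text
time_s: 20.9
tool_pos: [0.6751, 0.0472, 0.1162]
tool_rot: [-160.1, -25.9, 0.7]
force: [0.7, 0.7, -1.1]
grip_width: 0.02
grasp_force: 30.0
```

```bash
cat > st.py <<'E'
from h import *
o=env.get_obs();print(pinc(),'Fcl',np.round(RC().inv().apply(o['force']),1),'T',np.round(RC().inv().apply(o['wrist_torque']),2));delta(tcp(pinc()[0][0]),RI())
E
python3 st.py
```

```text
(array([61.2, -2.4,  0.1]), array([11.2, -2.3,  0.2])) Fcl [ 0.2  0.6 -1.3] T [-0.35  0.49  0.22]
dp mm [-0.  -2.3  0.9] dr [ 0.0022  0.0002 -0.0026] steps dist 0.03988642733844412
```

>>> step_arm(moves=[{"dp": [0,-2.2,0.9],"dr": [0.002,0,-0.002],"fingers": 1},{"dp": [0,0,0],"dr": [0,0,0],"fingers": 1},{"dp": [0,0,0],"dr": [0,0,0],"fingers": 1},{"dp": [0,0,0],"dr": [0,0,0],"fingers": 1},{"dp": [0,0,0],"dr": [0,0,0],"fingers": 1}])

```text
time_s: 21.52
tool_pos: [0.676, 0.0497, 0.1165]
tool_rot: [-160.0, -26.0, 0.9]
force: [0.3, 0.7, -0.9]
grip_width: 0.0194
grasp_force: 30.0
```

```bash
python3 st.py
```

```text
(array([62.1, -0. ,  0. ]), array([12.1,  0. , -0. ])) Fcl [-0.1  0.7 -1. ] T [-0.35  0.57  0.22]
dp mm [-0.1 -0.   0. ] dr [ 0.0001 -0.0003 -0.0004] steps dist 0.0010203345094462661
```

On axis exactly, so I'll push on.

>>> step_arm(moves=[{"dp": [-2,0,0],"dr": [0,0,0],"fingers": 1},{"dp": [-2,0,0],"dr": [0,0,0],"fingers": 1},{"dp": [-2,0,0],"dr": [0,0,0],"fingers": 1},{"dp": [-2,0,0],"dr": [0,0,0],"fingers": 1},{"dp": [0,0,0],"dr": [0,0,0],"fingers": 1}])

```text
time_s: 22.15
tool_pos: [0.6685, 0.0496, 0.1129]
tool_rot: [-160.0, -26.0, 0.9]
force: [-0.1, 0.3, -0.4]
grip_width: 0.0195
grasp_force: 30.0
```

```bash
python3 st.py
```

```text
(array([53.8, -0. ,  0. ]), array([ 3.8, -0. ,  0. ])) Fcl [-0.2  0.3 -0.3] T [-0.34  0.59  0.2 ]
dp mm [-0. -0.  0.] dr [ 0.0002 -0.     -0.0005] steps dist 0.000805677895720981
```

>>> step_arm(moves=[{"dp": [-3,0,0],"dr": [0,0,0],"fingers": 1},{"dp": [-3,0,0],"dr": [0,0,0],"fingers": 1},{"dp": [-3,0,0],"dr": [0,0,0],"fingers": 1},{"dp": [-3,0,0],"dr": [0,0,0],"fingers": 1},{"dp": [0,0,0],"dr": [0,0,0],"fingers": 1}])

```text
time_s: 22.78
tool_pos: [0.6576, 0.0494, 0.1077]
tool_rot: [-160.0, -26.0, 0.9]
force: [-0.8, -0.5, 0.5]
grip_width: 0.0197
grasp_force: 30.0
```

```bash
python3 st.py
```

```text
(array([41.8,  0. ,  0.1]), array([-8.2,  0. ,  0.1])) Fcl [-0.5 -0.5  0.8] T [-0.33  0.65  0.14]
dp mm [-0.   0.   0.1] dr [ 0.0001 -0.     -0.0004] steps dist 0.002287662350833834
```

>>> step_arm(moves=[{"dp": [-3,0,0],"dr": [0,0,0],"fingers": 1},{"dp": [-3,0,0],"dr": [0,0,0],"fingers": 1},{"dp": [-3,0,0],"dr": [0,0,0],"fingers": 1},{"dp": [-3,0,0],"dr": [0,0,0],"fingers": 1},{"dp": [0,0,0],"dr": [0,0,0],"fingers": 1}])

```text
time_s: 23.4
tool_pos: [0.6467, 0.0493, 0.1023]
tool_rot: [-160.0, -26.0, 0.9]
force: [-0.2, 0.3, 1.1]
grip_width: 0.0195
grasp_force: 30.0
```

```bash
python3 st.py
```

```text
(array([29.7,  0. ,  0. ]), array([-20.3,   0. ,   0.1])) Fcl [0.3 0.3 1.1] T [-0.27  0.56  0.2 ]
dp mm [0. 0. 0.] dr [ 0.0001  0.0002 -0.0005] steps dist 0.0009367381884919891
```

Through everything with no resistance: 15 mm remain to the shoulder.

>>> step_arm(moves=[{"dp": [-4,0,0],"dr": [0,0,0],"fingers": 1},{"dp": [-4,0,0],"dr": [0,0,0],"fingers": 1},{"dp": [-3,0,0],"dr": [0,0,0],"fingers": 1},{"dp": [-1,0,0],"dr": [0,0,0],"fingers": 1},{"dp": [0,0,0],"dr": [0,0,0],"fingers": 1}])

```text
time_s: 24.02
tool_pos: [0.6363, 0.0491, 0.0973]
tool_rot: [-160.0, -26.0, 0.9]
force: [-0.0, -0.1, 2.9]
grip_width: 0.0197
grasp_force: 30.0
```

>>> step_arm(moves=[{"dp": [-1,0,0],"dr": [0,0,0],"fingers": 1},{"dp": [-1,0,0],"dr": [0,0,0],"fingers": 1},{"dp": [-0.5,0,0],"dr": [0,0,0],"fingers": 1},{"dp": [0,0,0],"dr": [0,0,0],"fingers": 1},{"dp": [0,0,0],"dr": [0,0,0],"fingers": 1}])

```text
time_s: 24.65
tool_pos: [0.6341, 0.049, 0.0962]
tool_rot: [-160.0, -26.0, 0.9]
force: [-0.3, -0.8, 4.2]
grip_width: 0.0193
grasp_force: 30.0
```

```bash
python3 st.py
```

```text
(array([15.6, -0. ,  0.1]), array([-34.4,   0. ,   0. ])) Fcl [ 1.6 -0.8  3.9] T [-0.11  0.13 -0.04]
dp mm [-0.1 -0.   0.1] dr [ 0.0002 -0.0004 -0.0003] steps dist 0.0013304465856706332
```

>>> step_arm(moves=[{"dp": [0,-0.2,-0.6],"dr": [0,0,0],"fingers": 1},{"dp": [-0.7,0,0],"dr": [0,0,0],"fingers": 1},{"dp": [-0.7,0,0],"dr": [0,0,0],"fingers": 1},{"dp": [-0.6,0,0],"dr": [0,0,0],"fingers": 1},{"dp": [0,0,0],"dr": [0,0,0],"fingers": 1}])

```text
time_s: 25.28
tool_pos: [0.6322, 0.049, 0.0958]
tool_rot: [-160.0, -26.0, 0.9]
force: [3.1, 0.0, 0.3]
grip_width: 0.0195
grasp_force: 30.0
```

```bash
python3 st.py
```

```text
(array([13.8, -0. ,  0.6]), array([-36.2,   0. ,   0.6])) Fcl [ 3.  -0.  -1.1] T [-0.37 -0.06 -0.02]
dp mm [0.  0.2 0.6] dr [ 0.0003 -0.0007 -0.0003] steps dist 0.009435809560643259
```

>>> step_arm(moves=[{"dp": [-0.7,0,0],"dr": [0,0,0],"fingers": 1},{"dp": [-0.7,0,0],"dr": [0,0,0],"fingers": 1},{"dp": [-0.6,0,0],"dr": [0,0,0],"fingers": 1},{"dp": [0,0,0],"dr": [0,0,0],"fingers": 1},{"dp": [0,0,0],"dr": [0,0,0],"fingers": 1}])

```text
time_s: 25.9
tool_pos: [0.6321, 0.0488, 0.0962]
tool_rot: [-160.0, -26.2, 0.8]
force: [7.3, 0.5, -0.5]
grip_width: 0.0198
grasp_force: 30.0
```

```bash
python3 st.py
```

```text
(array([13.7, -0.1,  0.9]), array([-36.3,  -0.1,   0.7])) Fcl [ 6.3  0.4 -3.6] T [-0.34 -0.93 -0.36]
dp mm [-0.1  0.2  1. ] dr [ 0.001  -0.004  -0.0001] steps dist 0.01603310404411377
```

It stalls at the shoulder, at x about 14 mm with 6 N reaction. I'll do one small extra push, back off the push, and release with a small opening.

>>> step_arm(moves=[{"dp": [-1,0,0],"dr": [0,0,0],"fingers": 1},{"dp": [0,0,0],"dr": [0,0,0],"fingers": 1},{"dp": [2,0,0],"dr": [0,0,0],"fingers": 0.75},{"dp": [0,0,0],"dr": [0,0,0],"fingers": 0.65},{"dp": [0,0,0],"dr": [0,0,0],"fingers": 0.65}])

```text
time_s: 26.52
tool_pos: [0.6302, 0.0491, 0.0945]
tool_rot: [-160.0, -25.9, 0.9]
force: [-0.5, 0.2, -0.0]
grip_width: 0.0293
grasp_force: 0.0
```

```bash
python3 st.py
```

```text
(array([11.4,  0.1,  0.4]), array([-38.6,   0.1,   0.5])) Fcl [-0.5  0.2  0.2] T [-0.33  0.48  0.16]
dp mm [0.  0.2 0.3] dr [-0.0002  0.0015 -0.0007] steps dist 0.005664208435577911
```

>>> step_arm(moves=[{"dp": [0,0,-15],"dr": [0,0,0],"fingers": 0.65},{"dp": [0,0,-30],"dr": [0,0,0],"fingers": 0.65},{"dp": [0,0,-50],"dr": [0,0,0],"fingers": 0.65},{"dp": [-25,0,-40],"dr": [0,0,0],"fingers": 1},{"dp": [-25,0,0],"dr": [0,0,0],"fingers": 1}])

```text
time_s: 27.15
tool_pos: [0.5319, -0.0012, 0.1916]
tool_rot: [-160.2, -26.4, 0.8]
force: [0.2, 0.3, -0.0]
grip_width: 0.0176
grasp_force: 0.0
```

```bash
python3 - <<'E'
from h import *
o=env.get_obs();print(o['force'],np.round(o['tool_pos'],3))
c=env.camera_model('wrist');im=env.read_camera('wrist')[:,:,::-1];cv2.imwrite('pics/w5.png',im)
for n,v in (('thumb',(0,0,22)),('shoulder top',(14.5,0,8)),('end',(56.5,0,8)),('eyecrown up',(14.5,0,12)),('eye low rim',(-14.5,0,12)),('nose',(-35.5,0,0))):print(n,np.round(proj(c,W(v)),1))
q=proj(c,W((35,0,5)))[0].astype(int);x0,y0=q-[34,42]
a=im[max(0,y0):y0+100,x0:x0+68].max(2);print(x0,max(0,y0));print('\n'.join(f'{max(0,y0)+2*k} '+''.join(' .:-=+*#%@'[min(9,v//26)] for v in w) for k,w in enumerate(a[::2])))
E
```

```text
[ 0.15320293  0.26698358 -0.00728135] [ 0.532 -0.001  0.192]
thumb [[307.9 216.4]]
shoulder top [[314.9 193.4]]
end [[314.7 133.4]]
eyecrown up [[312.9 194.1]]
eye low rim [[313.  233.7]]
nose [[318.6 257. ]]
282 122
122 ++++++++++++++++++++++++++++++**+++***+++++++++++++++++++++++++++*+*
124 ***+++++++++*++++++++++++++++**+*****+**++++++++++++++++++++++++*++*
126 ----+++++++++++++++++++++++++*++***+***+*++++++++++++++++++++++++++*
128 ------+++++**+*++++++++++++++****+*+*+*+*+++++++++*+++*++++++++++++*
130 -----+*+++++++++++++++++++++++*++***********+++++**********++**++*+*
132 :::--+**+++++++++++++++**--::..:.:.::::::..:..=**+*+****************
134 :::::::+*+++++++++++++*-.:::::::::::::::::...... +************+*+***
136 :::::::++++++++++++++*:.::--------:---::::::::..  **+**+**+**+******
138 :::::::+++++*++++++++*:..:------:::::::::::::::.  -++++++*+++++++**+
140 :::::::++++++++++++++*:.::---:--:::::::::::::::.  -+++++++++++++++++
142 :::::::++++++++++++++*:.::-----::::::::::::::::.  =*++++++++++++++++
144 :::::::++++++++++++++*:.::-:-::-:::::::::::::::.  =**+++++++++++++++
146 :::
[... 2066 characters left out ...]
+####=-+#===-:#=#=+=**++=---------------+%%
204 #######*##=-*###*==####+-+####=-*####=:###*+-==---======---------+%%
206 ##*#****##=-*###*=-####+-+####=-*###*=:###*+-:--=+=-===-*--------#%%
208 ##*####*##=-*###*=-####+-+####=-*###*=:###*+-----=--===-*--------#%%
210 ##*####*##+-*###*=:####+-+####=-*###*=:###*+-:::--:-=-##*--------#%%
212 ##*####*##+-*###*=:####+-+####=-*###*=:####+---::::-=###*-------:#%%
214 ##*####*##+-=###*=:####*-+####=-*###*=:####+-:-::::-==--*--------#%%
216 ##*####*##+-=###*=:####*-+####=-*###*=:####*-::::::-==++#=------:#%%
218 #######*##+-=####=:####*-+####=-*###*=:####*-::::::----==-------:#%%
220 #####+-+##+-+###*=:####*=+####=-*####=:####*-:-------+---:-:-----#%%
```

The wrist frame puts the handle at rows 132 to 189, against the predicted home range of 133 to 193, with the eye directly below it. To be sure it's seated, I'll nudge the handle's end with closed fingers.

```bash
python3 - <<'E'
from h import *
P=tcp(62);up=P-RI().apply([0,0,.07]);delta(up,RI());print(cl())
E
```

```text
dp mm [102.6  -0.9  67.5] dr [ 0.0023  0.0001 -0.0012] steps dist 1.9652064166338234
[-21.  -36.9  99.7]
```

>>> step_arm(moves=[{"dp": [35,0,5],"dr": [0.002,0,-0.001],"fingers": 1},{"dp": [35,0,15],"dr": [0,0,0],"fingers": 1},{"dp": [33,-1,47],"dr": [0,0,0],"fingers": 1},{"dp": [0,0,40],"dr": [0,0,0],"fingers": 1},{"dp": [0,0,0],"dr": [0,0,0],"fingers": 1}])

```text
time_s: 27.82
tool_pos: [0.6653, 0.0436, 0.1396]
tool_rot: [-159.7, -25.7, 1.1]
force: [-0.4, -0.4, 0.3]
grip_width: 0.0007
grasp_force: 0.0
```

```bash
python3 st.py
```

```text
(array([62.8, -6.2, 25.5]), array([12.8, -6.3, 25.8])) Fcl [-0.2 -0.4  0.5] T [-0.36  0.44  0.22]
dp mm [ 0.4  3.2 26. ] dr [-0.0059  0.006   0.0004] steps dist 0.4185504123924875
```

>>> step_arm(moves=[{"dp": [0,3,26],"dr": [-0.006,0.006,0],"fingers": 1},{"dp": [0,0,0],"dr": [0,0,0],"fingers": 1},{"dp": [-5,0,0],"dr": [0,0,0],"fingers": 1},{"dp": [-5,0,0],"dr": [0,0,0],"fingers": 1},{"dp": [0,0,0],"dr": [0,0,0],"fingers": 1}])

```text
time_s: 28.45
tool_pos: [0.6688, 0.0467, 0.1158]
tool_rot: [-160.2, -26.4, 0.8]
force: [-0.2, -0.5, -0.9]
grip_width: 0.0004
grasp_force: 0.0
```

>>> step_arm(moves=[{"dp": [-1.5,0,0],"dr": [0,0,0],"fingers": 1},{"dp": [-1.5,0,0],"dr": [0,0,0],"fingers": 1},{"dp": [-1,0,0],"dr": [0,0,0],"fingers": 1},{"dp": [-1,0,0],"dr": [0,0,0],"fingers": 1},{"dp": [0,0,0],"dr": [0,0,0],"fingers": 1}])

```text
time_s: 29.08
tool_pos: [0.6647, 0.0473, 0.113]
tool_rot: [-160.2, -26.3, 0.8]
force: [-1.1, 0.4, 0.0]
grip_width: 0.0006
grasp_force: 0.0
```

```bash
python3 st.py
```

```text
(array([50.3, -2.1,  1.7]), array([ 0.3, -2. ,  1.5])) Fcl [-0.9  0.4  0.5] T [-0.37  0.45  0.23]
dp mm [-0.2 -1.5  2.5] dr [ 0.004  -0.0061  0.0006] steps dist 0.04587427872526469
```

>>> step_arm(moves=[{"dp": [-1,-1,0],"dr": [0,0,0],"fingers": 1},{"dp": [-1,0,0],"dr": [0,0,0],"fingers": 1},{"dp": [-1,0,0],"dr": [0,0,0],"fingers": 1},{"dp": [-1,0,0],"dr": [0,0,0],"fingers": 1},{"dp": [0,0,0],"dr": [0,0,0],"fingers": 1}])

```text
time_s: 29.7
tool_pos: [0.6622, 0.0479, 0.1127]
tool_rot: [-160.2, -26.5, 0.8]
force: [3.3, 0.2, 1.8]
grip_width: 0.0003
grasp_force: 2.0
```

>>> step_arm(moves=[{"dp": [-1,0,0],"dr": [0,0,0],"fingers": 1},{"dp": [-1,0,0],"dr": [0,0,0],"fingers": 1},{"dp": [0,0,0],"dr": [0,0,0],"fingers": 1},{"dp": [0,0,0],"dr": [0,0,0],"fingers": 1},{"dp": [0,0,0],"dr": [0,0,0],"fingers": 1}])

```text
time_s: 30.32
tool_pos: [0.6618, 0.0476, 0.113]
tool_rot: [-160.2, -26.6, 0.7]
force: [5.1, 0.9, 4.1]
grip_width: 0.0004
grasp_force: 3.6
```

```bash
python3 st.py
```

```text
(array([47.5, -1.6,  2.9]), array([-2.5, -1.5,  2.4])) Fcl [6.4 0.8 1.4] T [-0.2  -1.05 -0.39]
dp mm [-0.4 -0.7  3.5] dr [ 0.0054 -0.0116  0.001 ] steps dist 0.05794726883051832
```

It stalls firmly again with no give, so the shoulder is home. I'll back off and retreat.

>>> step_arm(moves=[{"dp": [-1.5,0,0],"dr": [0,0,0],"fingers": 1},{"dp": [0,0,0],"dr": [0,0,0],"fingers": 1},{"dp": [10,0,0],"dr": [0,0,0],"fingers": 1},{"dp": [10,0,0],"dr": [0,0,0],"fingers": 1},{"dp": [0,0,-40],"dr": [0,0,0],"fingers": 1}])

```text
time_s: 30.95
tool_pos: [0.6571, 0.0366, 0.1494]
tool_rot: [-160.0, -25.9, 0.9]
force: [-0.5, -1.4, -1.0]
grip_width: 0.0002
grasp_force: 0.0
```

>>> step_arm(moves=[{"dp": [0,0,-50],"dr": [0,0,0],"fingers": 1},{"dp": [-30,0,-40],"dr": [0,0,0],"fingers": 1},{"dp": [-35,0,0],"dr": [0,0,0],"fingers": 1},{"dp": [-35,20,0],"dr": [0,0,0],"fingers": 1},{"dp": [0,0,0],"dr": [0,0,0],"fingers": 1}])

```text
time_s: 31.58
tool_pos: [0.5327, -0.0176, 0.1752]
tool_rot: [-160.1, -26.0, 0.6]
force: [0.6, 0.1, 1.0]
grip_width: 0.0004
grasp_force: 0.0
```

```bash
python3 - <<'E'
from h import *
o=env.get_obs();print(o['force'],np.round(o['tool_pos'],3))
c=env.camera_model('wrist');im=env.read_camera('wrist')[:,:,::-1];cv2.imwrite('pics/w6.png',im)
for n,v in (('thumb',(0,0,22)),('shoulder top',(14.5,0,8)),('end',(56.5,0,8)),('eyecrown up',(14.5,0,12)),('nose',(-35.5,0,0)),('lens end',(79,66,10))):print(n,np.round(proj(c,W(v)),1))
q=proj(c,W((35,0,5)))[0].astype(int);x0,y0=q-[30,40]
a=im[max(0,y0):y0+110,x0:x0+60].max(2);print(x0,max(0,y0));print('\n'.join(f'{max(0,y0)+2*k} '+''.join(' .:-=+*#%@'[min(9,v//26)] for v in w) for k,w in enumerate(a[::2])))
# bystanders / lens displacement: compare top views
a=cv2.imread('pics/top0.png').astype(int);b=env.read_camera('top')[:,:,::-1].astype(int)
d=(np.abs(a-b).max(2)>60).astype(np.uint8);n,l,s,ce=cv2.connectedComponentsWithStats(d);print([r[:5].tolist() for r in s[1:] if r[4]>15])
E
```

```text
[0.6192017  0.07458655 0.96461536] [ 0.533 -0.018  0.175]
thumb [[277.1 208.4]]
shoulder top [[285.2 184.8]]
end [[283.7 122.2]]
eyecrown up [[282.8 185.4]]
nose [[291.3 250.9]]
lens end [[197.1  90.9]]
256 114
114 **+++++++++++++++++++++++++++++++**+++++++++++++++++++++++++
116 ---++++++++++++++++++++++++++++++**+**+*++++++++++++++++++++
118 -----++++++++++++++++++++++++++++**++++*++++++++++++++++++++
120 -----++++++++++++++++**********************++++++++********+
122 ::---++*++++++++++*-....................... .=*+++++********
124 ::-----++++++++++*-.:::::::::::::::::::::::.. -+++++++******
126 :::::::++++++++++*:.:---------------------...  -++++++++**++
128 :::::::++++++++++*:.:--------:::----:-:::-:..   **++++++++++
130 :::::::+*++++++++*:.:---:::-:--:-:::::-::::..   **++++++++++
132 :::::::++++++++++*:.:-:::::::-::--:-:::::-:..   *+++++++++++
134 :::::::++++++++++*:.:::::::::::::::::::::::..   *++++++*++++
136 :::::::+++++++++*+..:::::::::::::::::::::::..   =+++++++++++
138 :::::::++++++++++*:.:::::::::::::::::::::::..   =+++++++++++
140 :::::::++++++++++*:.::::::::::::::::::::
[... 2446 characters left out ...]
##*=-####+-+####=-=###*=-----------------:::
218 ##*##*=-####=-*###*=:####+-+####=-=####+-----------------::-
220 --=##+==####=-+###*=:####*=-####+-=####+-----------------===
222 ===##*=:####+-=###*=:####*=-####+-+###*+:-------:----::..===
[[282, 183, 12, 21, 200], [283, 202, 168, 125, 9525], [238, 207, 34, 16, 324], [277, 206, 10, 15, 56], [220, 210, 13, 26, 194], [285, 215, 11, 6, 23], [234, 220, 6, 5, 16], [236, 231, 13, 14, 64], [373, 325, 89, 6, 300], [323, 328, 46, 4, 137], [424, 340, 8, 12, 18], [351, 355, 11, 22, 86], [344, 399, 40, 81, 1540], [277, 401, 56, 35, 766], [621, 418, 19, 49, 377], [340, 434, 9, 9, 55], [279, 436, 9, 9, 54], [250, 464, 17, 16, 212], [350, 470, 11, 10, 40]]
```

```bash
python3 -c "
from cell import env
print(env.sign_off())"
```

```text
the job is handed in; nothing more can be done
None
```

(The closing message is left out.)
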